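Steady a rocking bench balance with its two levelling screws

ROBOT

A 6-joint arm with a two-finger parallel gripper is mounted at the origin on a cart in front of the work surface, level with it; the furniture and walls round the work are solid. World frame = base frame: x ahead of the robot, y to its left, z up, the work surface at z = 0. Lengths are in m, angles in rad, forces in N, time in s.
With the tool pointing down it reaches from about 0.25 to 0.85 m from the base axis. Payload 12.5 kg.
Tool frame: the origin (TCP) lies on the mounting face of the last link; the fingertips stand 186 mm ahead of it and the grasp point (between the pads) lies bot.pinch_z ahead of it (bot.pinch_z is the distance from the TCP to the grasp point, in m); x points along the fingers, z is the direction in which the jaws open and shut, and the axes are right-handed (so a half turn about x gives the same grasp; the last joint's range is limited). The gripper opens to 93 mm and grips with 3 to 60 N. Pads are 15 mm wide; open, the fingers measure 128 mm over their backs; the gripper's body (75 mm by 188 mm) begins 65 mm behind the grasp point.
Start: joints at [1.035, 0.351, 1.652, -0, 1.139, -0.085], TCP at [0.24, 0.495, 0.405] pointing down, gripper open.
Joint ranges: [-2.75, 2.75], [-0.79, 2.1], [0.01, 2.65], [-1.57, 4.71], [0.07, 3.14], [-2.87, 2.87]. Speed limits (rad/s): [2.22, 2.22, 2.79, 3.14, 3.14, 3.14].

INTERFACE

Orientations are given as a unit quaternion [w, x, y, z].
In Python, from station import bot gives the robot as it stands.
- The arm moves only by the tool play_rows, never from a script. Its argument "rows" is a list of rows, each a list of 3 entries, a list of its own where there are three numbers: the turn, a rotation vector about the tool's x, y, z in degrees, then the shift along the tool's x, y, z in mm, then the opening in per cent of the stroke, from 0 (shut) to 100 (fully open). A call has 1 to 5 rows; each row shifts and turns the commanded pose from where the row before left it, along the tool's axes as they then stand; what a row does not reach is not made up. A row lasts 1/8 s, in which the tool goes at most 62.5 mm and 10.7 degrees, less where a joint would pass 70% of its speed; a pose out of reach is approached as far as the arm can. A call is refused whole if a number of a shift passes 62.5 or a number of a turn 10.7, either way. A call with a gripper value outside its range is refused whole. The fingers move at their own pace and stop on an object; the grip force is fixed at half the most. Time passes only in rows, so rows that do not move let the fingers close. It gives the time, the measured TCP pose, the force and the opening at its end, in the units of the state.
- bot.observe(): the state, without advancing time (a new reading comes with each control period).
- bot.grab_frame(name): name is "scene" or "top" or "wrist"; returns the picture (400x640x3 uint8, blue, green, red); there is no depth.
- bot.camera_info(name): a dict with "camera_matrix" (3x3 intrinsics, pixels), "xyz" and "rotation" of the camera in the world. Camera axes: x right, y down, z forward; pixel columns grow to the right and rows downward; lengths in m; the calibration is good to about 2 mm. A picture is of the moment at which its call begins: read the wrist's pose just before it. camera_info takes no time and is no camera call; for the wrist camera it gives the pose at the moment of the call.
- bot.job_done(): hands the job in, once; it reports no verdict.
The state is a dict: "clock": time; "joint_pos": joint angles; "qvel": joint speeds; "tau": joint torques, N m; "position": TCP position; "eef_rot": TCP orientation; "contact_force": force on the tool from outside, world axes, zero at the start; "moment": the same for the moment, N m; "finger_gap": opening from 0.0 (shut) to 1.0 (fully open).
Only numpy, scipy, OpenCV 4.12 (cv2) and the standard library are available. Lean on these libraries where they do the work, as an engineer would, in place of code of your own. Each camera call takes 0.05 s, during which the arm holds its last target. There are 200 camera calls.

TASK

The bench balance stands on its three fixed feet only and rocks at the sides: turn both side levelling screws clockwise, by their wing bars, until each screw foot bears on its steel plate with a light but definite load of about 6 N, so that all five feet carry load. Feel for it rather than jacking the balance up or wrenching it, do not shove it about, leave the other things where they are, and let go at the end.

Things in the scene. Friction and masses are not known exactly. Their poses are not given: they have to be found in the camera images.
- balance: low white balance, 170 x 150 mm, top at 42 mm (pan 50 mm), display in front, a screw arm each side; 4 kg, loose; origin at bench level under its middle, x to its back, y to its left. Screw axes at x 0, y +120 and -120 mm. Before the screws bear, each arm sinks 1 mm per 5 N, also under stray forces of a grip (closing or off-centre fingers; a side pull rolls it): relieve these first, then feel.
- left_bar (a point): centre of the black wing bar of the left levelling screw: upright bar 36 mm long, 10 mm thick, 32 mm high (14 mm of it above this point, which is 68 mm over the bench); x axis along the bar, z up. Clockwise seen from above drives its foot down 2.8 mm per rad; the knob keeps its height. Turn up to 1.4 rad a grasp, grasp again as needed. Stiff (0.06 N m), stays where left. A half turn of the grip is the same grip.
- right_bar (a point): centre of the black wing bar of the right levelling screw: upright bar 36 mm long, 10 mm thick, 32 mm high (14 mm of it above this point, which is 68 mm over the bench); x axis along the bar, z up. Clockwise seen from above drives its foot down 2.8 mm per rad; the knob keeps its height. Turn up to 1.4 rad a grasp, grasp again as needed. Stiff (0.06 N m), stays where left. A half turn of the grip is the same grip.
- left_screw_foot: rubber foot of the left screw, 24 mm across, origin amid its underside. Starts 0.3 to 5.5 mm above a small steel plate; the gap differs each time and must be felt: a gripper holding the bar at fixed height is pushed up by 1 to 2 N more for each 0.1 rad once the foot bears. About 0.3 rad past first bearing leaves 6 N on it after release; loading one foot adds about 1 N to the other.
- right_screw_foot: rubber foot of the right screw, 24 mm across, origin amid its underside. Starts 0.3 to 5.5 mm above a small steel plate; the gap differs each time and must be felt: a gripper holding the bar at fixed height is pushed up by 1 to 2 N more for each 0.1 rad once the foot bears. About 0.3 rad past first bearing leaves 6 N on it after release; loading one foot adds about 1 N to the other.
- front_foot: fixed front rubber foot of the balance, 22 mm across, springy (12 N per mm), origin at the middle of its underside
- rear_left_foot: fixed rear left rubber foot of the balance, 22 mm across, springy (12 N per mm), origin at the middle of its underside
- rear_right_foot: fixed rear right rubber foot of the balance, 22 mm across, springy (12 N per mm), origin at the middle of its underside
- vial_1: reagent vial with beige body, 31 mm across, 60 mm high, a bystander; origin under its base
- vial_4: white reagent vial with a green band, 30 mm across, 73 mm high, a bystander; origin under its base
- dropper_2: red dropper bottle with black cap, 29 mm across, 104 mm high, a bystander; origin under its base
- marker_3: white felt marker with red cap, 124 mm long, lying, a bystander
- tape_1: roll of masking tape, 104 mm across, 25 mm high, a bystander

How it is judged:
At the end, for the whole second after the job is handed in: Each of the two screw feet carries between 3.0 and 9.5 N, each of the three fixed feet still carries more than 0.5 N, and the balance is at rest (contact force between left_screw_foot and anything else between 3 and 9.5 N and contact force between right_screw_foot and anything else between 3 and 9.5 N and contact force between each of front_foot, rear_left_foot, rear_right_foot and anything else above 0.5 N and linear speed of balance below 0.01 m/s); the robot touches nothing.
It fails at once if a screw foot is jacked or pressed with more than 25 N (contact force between any of left_screw_foot, right_screw_foot and anything else above 25 N).
It fails at once if a fixed foot is pressed with more than 45 N (contact force between any of front_foot, rear_left_foot, rear_right_foot and anything else above 45 N).
It fails at once if the balance is shoved more than 25 mm or tipped by more than 5 degrees (distance of balance from where it was at the start of the episode above 0.025 m or angle between balance's own z axis and vertical above 0.087 rad).
It fails at once if a bystander is moved more than 20 mm (distance of any of vial_1, vial_4, dropper_2, marker_3, tape_1 from where it was at the start of the episode above 0.02 m).
It also fails if it takes over 72 s, if anything falls off the work surface, if the arm or the gripper's body presses on something with over 40 N, if the wrist force passes 120 N, or if a joint passes its speed limit or range.

## Working session

There is one attempt and no reset: what is moved stays moved. The work goes in short steps, Python scripts to look and compute and a tool call to move; the robot and the scene stay as the last step left them, time stands still between calls to the robot, and variables do not carry over. Pictures are saved under pics/ and viewed, about 8 in all and at most 12, crops included, and the job is handed in when it is done.

Besides the shell and the picture viewer there is one more tool, called after "Call:" by a JSON object that holds its "method" and its "body", one argument or row to a line. play_rows: Moves the arm, as the interface text tells. Its arguments: {"type":"object","properties":{"rows":{"type":"array","items":{"type":"array"}}},"required":["rows"]}

```bash
ls; mkdir -p pics; python3 - <<'E'
from station import bot
import cv2,numpy as np
print(bot.observe(), bot.pinch_z)
for n in("top","scene"):
    cv2.imwrite(f"pics/{n}0.png",bot.grab_frame(n)); 
for n in("top","scene","wrist"):
    c=bot.camera_info(n); print(n,np.round(c["camera_matrix"],1).tolist(),np.round(c["xyz"],3),np.round(c["rotation"],3).tolist())
E
```

```text
pics
{'clock': 0.0, 'joint_pos': array([ 1.03540477e+00,  3.51250587e-01,  1.65240460e+00,  4.69835949e-06,
        1.13911267e+00, -8.45801020e-02]), 'qvel': array([ 0.00032663,  0.00019429,  0.00033255, -0.00019637, -0.00045164,
       -0.00082437]), 'tau': array([ 1.49715655e-03, -4.97315168e+01, -2.85256898e+01,  6.99333125e-02,
        2.56949110e-02, -8.87374790e-05]), 'position': array([0.2395372 , 0.4949625 , 0.40420085]), 'eef_rot': array([ 0.59873283, -0.37578901,  0.59947305,  0.37541134]), 'contact_force': array([-0.42828069,  0.456432  , -0.05871913]), 'moment': array([2.09060178e-02, 2.42972168e-02, 4.21595124e-05]), 'finger_gap': 1.00212275527976} 0.1673
top [[465.6, 0.0, 316.3], [0.0, 465.6, 203.0], [0.0, 0.0, 1.0]] [ 0.485 -0.071  1.176] [-0.039, 0.709, -0.704, 0.028]
scene [[384.3, 0.0, 321.5], [0.0, 384.3, 202.3], [0.0, 0.0, 1.0]] [ 0.082 -0.577  0.628] [-0.42, 0.824, -0.339, 0.17]
wrist [[317.5, 0.0, 319.7], [0.0, 317.5, 199.1], [0.0, 0.0, 1.0]] [0.168 0.529 0.384] [0.122, 0.839, 0.526, 0.076]
```

View pics/top0.png

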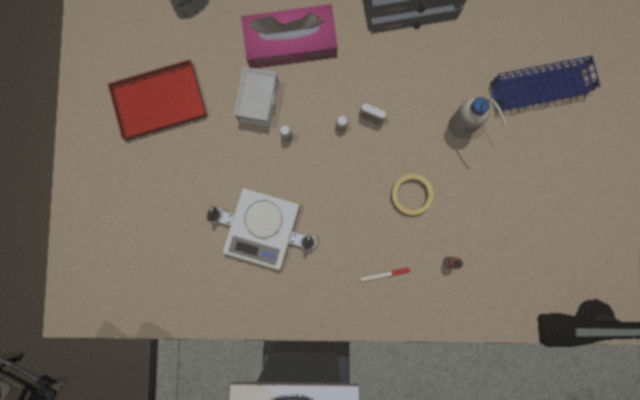

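View pics/scene0.png

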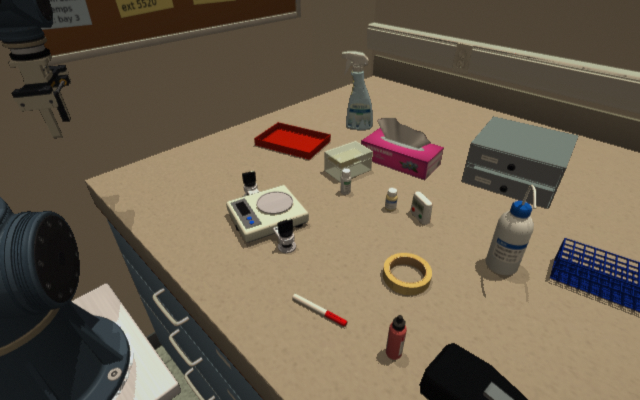

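The balance is at about (262,229) in the top view. Its black bars are at (213,214) on the left and (308,242) on the right. Next I'll measure these with masks.

```bash
cat > h.py <<'E'
import cv2,numpy as np
from scipy.spatial.transform import Rotation as R
from station import bot
def ray(n,uv,z,c=None):
    c=c or bot.camera_info(n); K=np.array(c["camera_matrix"]); Rm=np.array(c["rotation"]); o=np.array(c["xyz"])
    d=Rm@np.linalg.solve(K,[uv[0],uv[1],1.]); return o+d*(z-o[2])/d[2]
def proj(n,p,c=None):
    c=c or bot.camera_info(n); q=np.array(c["rotation"]).T@(np.array(p)-c["xyz"]); q=np.array(c["camera_matrix"])@q; return q[:2]/q[2]
def pose():
    s=bot.observe(); q=np.array(s["eef_rot"]); Rm=R.from_quat(np.r_[q[1:],q[0]]).as_matrix(); return s,np.array(s["position"]),Rm
E
python3 - <<'E'
from h import *
im=cv2.imread("pics/top0.png")
g=im.max(2)
for x0,y0,x1,y1 in((195,195,235,235),(290,225,330,260)):
    m=(g[y0:y1,x0:x1]<50).astype(np.uint8)
    cs,_=cv2.findContours(m,cv2.RETR_EXTERNAL,cv2.CHAIN_APPROX_NONE)
    for c in cs:
        if cv2.contourArea(c)>15:
            (u,v),wh,a=cv2.minAreaRect(c); print(u+x0,v+y0,wh,a, ray("top",(u+x0,v+y0),.068))
m=cv2.inRange(im[180:280,200:330],(120,120,120),(255,255,255))
cs,_=cv2.findContours(m,cv2.RETR_EXTERNAL,cv2.CHAIN_APPROX_NONE);c=max(cs,key=cv2.contourArea)
print(cv2.minAreaRect(c),bot.camera_info("top")["xyz"])
cr=im[175:280,195:335]; sc=cv2.imread("pics/scene0.png")[155:260,215:320]
cv2.imwrite("pics/c1.png",np.hstack([cv2.resize(cr,(440,330),interpolation=2),cv2.resize(sc,(330,330),interpolation=2)]))
E
```

```text
((59.934207916259766, 47.49192810058594), (92.04391479492188, 69.85572814941406), 16.460012435913086) [ 0.48544621 -0.07140954  1.17572835]
```

View pics/c1.png

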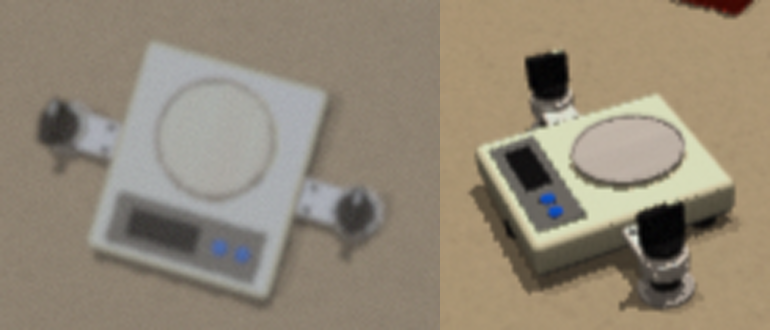

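```bash
python3 - <<'E'
from h import *
L=ray("top",(213.1,213.8),.075);Rr=ray("top",(307.6,242.5),.075)
print(L,Rr,np.linalg.norm(L-Rr),np.degrees(np.arctan2(*( (L-Rr)[[1,0]]))))
for n,uv in(("pan",(263.5,219)),):print(ray("top",uv,.05))
s,p,Rm=pose(); print(Rm.round(3)); c=bot.camera_info("wrist")
print("cam in tool",Rm.T@(c["xyz"]-p), (Rm.T@c["rotation"]).round(3))
d=np.r_[Rr[:2],.068+.1673+.12]-p; print("shift to above right bar, tool axes mm",Rm.T@d*1e3)
d=np.r_[L[:2],.068+.1673+.12]-p; print("left",Rm.T@d*1e3)
E
```

```text
Traceback (most recent call last):
  File "h.py", line 6, in ray
    d=Rm@np.linalg.solve(K,[uv[0],uv[1],1.]); return o+d*(z-o[2])/d[2]
      ~~^~~~~~~~~~~~~~~~~~~~~~~~~~~~~~~~~~~~
ValueError: matmul: Input operand 1 has a mismatch in its core dimension 0, with gufunc signature (n?,k),(k,m?)->(n?,m?) (size 3 is different from 4)
```

```bash
python3 - <<'E'
t=open('h.py').read()
t=t.replace('Rm=np.array(c["rotation"])','Rm=Q(c["rotation"])').replace('np.array(c["rotation"]).T','Q(c["rotation"]).T')
t=t.replace('def ray','def Q(q): q=np.array(q); return R.from_quat(np.r_[q[1:],q[0]]).as_matrix()\ndef ray')
open('h.py','w').write(t)
E
python3 - <<'E'
from h import *
L=ray("top",(213.1,213.8),.075);Rr=ray("top",(307.6,242.5),.075)
print(L,Rr,np.linalg.norm(L-Rr),np.degrees(np.arctan2(*( (L-Rr)[[1,0]]))))
for n,uv in(("pan",(263.5,219)),):print(ray("top",uv,.05))
s,p,Rm=pose(); print(Rm.round(3)); c=bot.camera_info("wrist")
print("cam in tool",Rm.T@(c["xyz"]-p), (Rm.T@Q(c["rotation"])).round(3))
d=np.r_[Rr[:2],.068+.1673+.12]-p; print("shift to above right bar, tool axes mm",Rm.T@d*1e3)
d=np.r_[L[:2],.068+.1673+.12]-p; print("left",Rm.T@d*1e3)
E
```

```text
[0.56234547 0.19123906 0.075     ] [ 0.49613907 -0.03420613  0.075     ] 0.23496557992464825 73.63409103171672
[0.55231709 0.07418649 0.05      ]
[[-0.001 -0.9    0.436]
 [-0.001  0.436  0.9  ]
 [-1.     0.    -0.001]]
cam in tool [ 0.02029811  0.07919603 -0.0003054 ] [[ 0.001 -0.284  0.959]
 [-0.001 -0.959 -0.284]
 [ 1.    -0.    -0.001]]
shift to above right bar, tool axes mm [  49.30068262 -461.50841048 -364.49053147]
left [  49.07479208 -422.88945699 -132.72049641]
```

Call:
{"method": "play_rows", "body": {
  "rows": [
    [[0,0,0],[4,-52,-16],100],
    [[0,0,0],[4,-52,-16],100],
    [[0,0,0],[4,-52,-16],100],
    [[0,0,0],[4,-52,-16],100],
    [[0,0,0],[4,-52,-16],100]
  ]
}}

```text
clock: 0.72
position: [0.4398, 0.3084, 0.3845]
eef_rot: [0.599, -0.376, 0.599, 0.376]
contact_force: [-0.7, 0.8, -0.0]
finger_gap: 1.002
```

Call:
{"method": "play_rows", "body": {
  "rows": [
    [[0,0,0],[4,-52,-16],100],
    [[0,0,0],[4,-52,-16],100],
    [[0,0,0],[4,-52,-16],100],
    [[0,0,0],[0,0,0],100]
  ]
}}

```text
clock: 1.23
position: [0.56, 0.1962, 0.3718]
eef_rot: [0.599, -0.375, 0.6, 0.374]
contact_force: [0.2, -0.1, -0.6]
finger_gap: 1.0
```

```bash
python3 - <<'E'
from h import *
s,p,Rm=pose(); im=bot.grab_frame("wrist"); cv2.imwrite("pics/w1.png",im)
print(p,Rm.round(3).tolist(),s["joint_pos"].round(3),s["contact_force"])
print(proj("wrist",(.5623,.1912,.082)),bot.camera_info("wrist"))
E
```

```text
[0.56003462 0.1961638  0.37181489] [[-0.001, -0.899, 0.439], [-0.001, 0.439, 0.899], [-1.0, 0.0, -0.001]] [ 0.259  0.463  1.569 -0.     1.11  -0.858] [ 0.21644331 -0.12484376 -0.58336509]
[315.86319202 204.93338525] {'camera_matrix': array([[317.49245844,   0.        , 319.74462978],
       [  0.        , 317.49245844, 199.11921445],
       [  0.        ,   0.        ,   1.        ]]), 'xyz': array([0.48751366, 0.23189397, 0.35177971]), 'rotation': array([0.12164618, 0.83926699, 0.52456169, 0.07528714])}
```

View pics/w1.png

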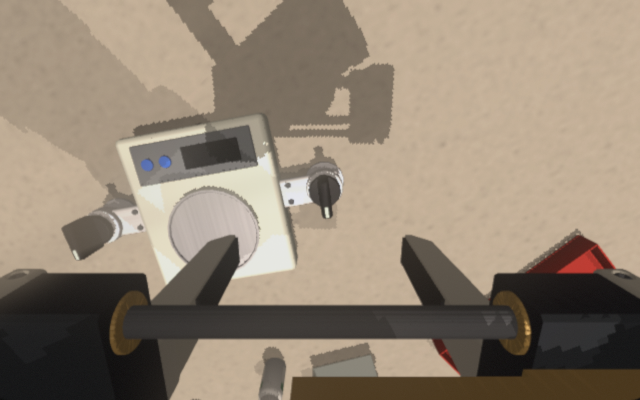

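The left bar is at about (325,195) and the right bar at about (90,240). I'll crop both to read their orientation.

```bash
python3 - <<'E'
from h import *
im=cv2.imread("pics/w1.png")
a=cv2.resize(im[150:230,280:360],(400,400),interpolation=2);b=cv2.resize(im[180:270,45:145],(400,360),interpolation=2)
b=cv2.copyMakeBorder(b,0,40,0,0,0)
cv2.imwrite("pics/c2.png",np.hstack([a,b]))
E
```

```text
(no output)
```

View pics/c2.png

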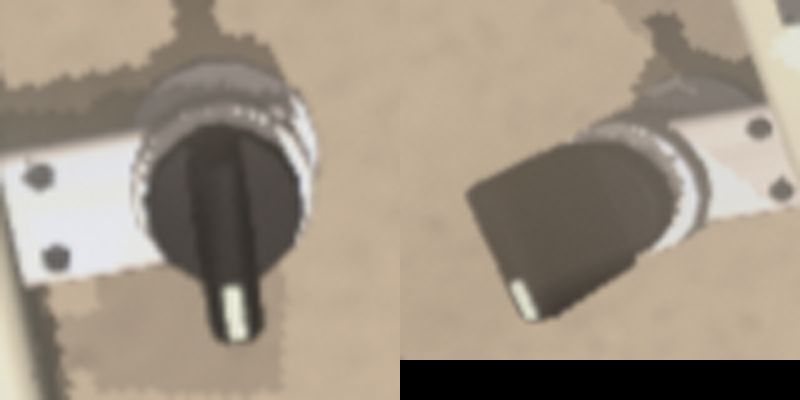

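```bash
python3 - <<'E'
from h import *
s,p,Rm=pose()
for n,a,b in(("L",(322.6,177.5),(327.2,217)),("R",(65.5,227),(80,259.5))):
    A,B=ray("wrist",a,.082),ray("wrist",b,.082); d=B-A; c=(A+B)/2
    t=Rm.T@d; g=c.copy(); g[2]=.068+.1673
    print(n,c,np.linalg.norm(d),"world dir deg",np.degrees(np.arctan2(d[1],d[0])),"tool ang y->z",np.degrees(np.arctan2(t[2],t[1])),"shift mm",Rm.T@(g-p)*1e3)
E
```

```text
L [0.55972486 0.20141883 0.082     ] 0.0366193086485493 world dir deg -19.3535502356809 tool ang y->z 173.3914001827132 shift mm [136.6877826    0.80550537   3.98700048]
R [ 0.49740702 -0.02740985  0.082     ] 0.033273685310317824 world dir deg -15.225429415982322 tool ang y->z 169.26327762360623 shift mm [ 136.82076266  -43.34170662 -229.03034441]
```

Call:
{"method": "play_rows", "body": {
  "rows": [
    [[-6.6,0,0],[25,1,4],50],
    [[0,0,0],[30,0,0],50],
    [[0,0,0],[25,0,0],50],
    [[0,0,0],[0,0,0],50],
    [[0,0,0],[0,0,0],50]
  ]
}}

```text
clock: 1.9
position: [0.559, 0.2033, 0.2939]
eef_rot: [0.577, -0.41, 0.576, 0.41]
contact_force: [0.3, -0.9, 0.5]
finger_gap: 0.526
```

```bash
python3 - <<'E'
from h import *
s,p,Rm=pose(); im=bot.grab_frame("wrist"); cv2.imwrite("pics/w2.png",im)
print(p,s["joint_pos"].round(3),s["contact_force"],s["moment"])
print(proj("wrist",(.5597,.2014,.082)), proj("wrist",p+Rm[:,0]*(p[2]-.082)))
cv2.imwrite("pics/c3.png",cv2.resize(im[100:300,170:470],(750,500),interpolation=2))
E
```

```text
[0.55900574 0.20325437 0.29385457] [ 0.27   0.56   1.626  0.     0.954 -0.965] [ 0.31048286 -0.94469427  0.47025469] [0.01221632 0.01877428 0.02583483]
[317.90466712 233.34363115] [320.4834334 231.8082755]
```

View pics/c3.png

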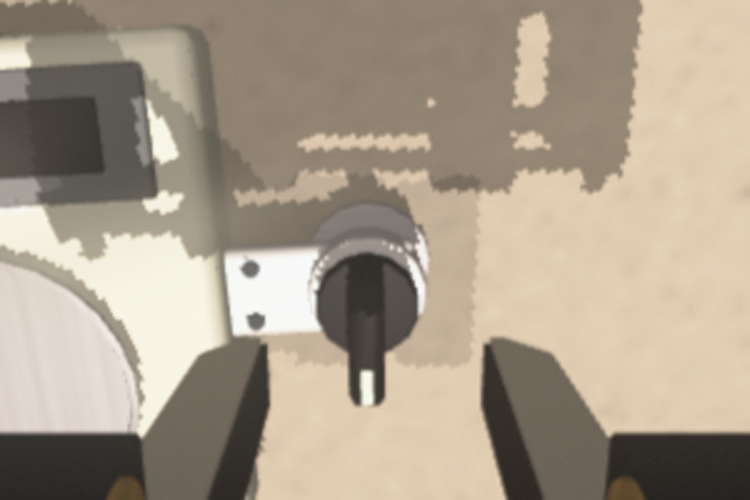

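The bar is now upright in the view, with its top centre at about (317,232), matching the estimate. It sits about 2 mm off along tool −z.

Call:
{"method": "play_rows", "body": {
  "rows": [
    [[0,0,0],[20,0,-2],45],
    [[0,0,0],[20,0,0],45],
    [[0,0,0],[14,0,0],45],
    [[0,0,0],[0,0,0],35],
    [[0,0,0],[0,0,0],35]
  ]
}}

```text
clock: 2.58
position: [0.5587, 0.2009, 0.2396]
eef_rot: [0.577, -0.41, 0.576, 0.409]
contact_force: [-0.3, -0.2, -0.1]
finger_gap: 0.356
```

```bash
cat >> h.py <<'E'
def st(t=""):
    s,p,Rm=pose(); f=Rm.T@s["contact_force"]; m=Rm.T@s["moment"]
    print(t,round(s["clock"],2),"pinch",(p+Rm[:,0]*bot.pinch_z).round(4),"Ft",f.round(2),"Mt",m.round(3),"yaw",round(np.degrees(np.arctan2(Rm[1,1],Rm[0,1])),1),"tiltx",Rm[:,0].round(4),"gap",round(s["finger_gap"]*93,1),"q6",s["joint_pos"][5].round(2))
E
python3 -c "
from h import *
st()"
```

```text
2.58 pinch [0.5589 0.2009 0.0723] Ft [ 0.07  0.25 -0.29] Mt [-0.019 -0.03   0.024] yaw 160.8 tiltx [ 1.2e-03  3.0e-04 -1.0e+00] gap 33.1 q6 -0.97
```

Close.

Call:
{"method": "play_rows", "body": {
  "rows": [
    [[0,0,0],[0,0,0],0],
    [[0,0,0],[0,0,0],0],
    [[0,0,0],[0,0,0],0],
    [[0,0,0],[0,0,0],0]
  ]
}}

```text
clock: 3.08
position: [0.5585, 0.2008, 0.2389]
eef_rot: [0.577, -0.409, 0.576, 0.409]
contact_force: [0.0, 1.3, 0.1]
finger_gap: 0.106
```

```bash
python3 -c "
from h import *
st()"
```

```text
3.08 pinch [0.5586 0.2009 0.0716] Ft [-0.1   0.38  1.2 ] Mt [-0.094 -0.187  0.026] yaw 160.8 tiltx [ 4.e-04  3.e-04 -1.e+00] gap 9.8 q6 -0.97
```

Call:
{"method": "play_rows", "body": {
  "rows": [
    [[4,0,0],[0,0,0.3],0],
    [[4,0,0],[0,0,0],0],
    [[0,0,0],[0,0,0],0]
  ]
}}

```text
clock: 3.45
position: [0.5587, 0.2014, 0.239]
eef_rot: [0.604, -0.368, 0.603, 0.368]
contact_force: [0.5, 5.1, 0.1]
finger_gap: 0.105
```

Call:
{"method": "play_rows", "body": {
  "rows": [
    [[4,0,0],[0,0,0],0],
    [[4,0,0],[0,0,0],0],
    [[0,0,0],[0,0,0],0]
  ]
}}

```text
clock: 3.82
position: [0.5589, 0.2018, 0.2392]
eef_rot: [0.629, -0.325, 0.627, 0.326]
contact_force: [1.9, 7.1, 2.3]
finger_gap: 0.11
```

```bash
python3 -c "
from h import *
st()"
```

```text
3.83 pinch [0.5592 0.2021 0.0719] Ft [-2.31  2.48  6.9 ] Mt [ 0.007 -1.539  0.574] yaw 144.8 tiltx [ 0.0021  0.0018 -1.    ] gap 10.2 q6 -0.69
```

Call:
{"method": "play_rows", "body": {
  "rows": [
    [[0,0,0],[0,0.3,1],0],
    [[0,0,0],[0,0,0],0]
  ]
}}

```text
clock: 4.08
position: [0.5591, 0.2022, 0.239]
eef_rot: [0.628, -0.326, 0.627, 0.326]
contact_force: [1.8, 4.2, 2.7]
finger_gap: 0.106
```

```bash
python3 -c "
from h import *
st()"
```

```text
4.08 pinch [0.5593 0.2023 0.0717] Ft [-2.69  0.97  4.44] Mt [ 0.047 -0.887  0.124] yaw 144.8 tiltx [ 1.e-03  5.e-04 -1.e+00] gap 9.9 q6 -0.69
```

Call:
{"method": "play_rows", "body": {
  "rows": [
    [[0,0,0],[0,0.4,1.6],0],
    [[0,0,0],[0,0,0],0],
    [[0,0,0],[0,0,0],0]
  ]
}}

```text
clock: 4.45
position: [0.5595, 0.2029, 0.2386]
eef_rot: [0.627, -0.326, 0.628, 0.325]
contact_force: [1.1, -6.3, 1.3]
finger_gap: 0.105
```

```bash
python3 -c "
from h import *
st()"
```

```text
4.45 pinch [0.5593 0.2027 0.0713] Ft [-1.32 -4.51 -4.56] Mt [ 0.059  0.743 -0.881] yaw 144.8 tiltx [-8.0e-04 -1.4e-03 -1.0e+00] gap 9.8 q6 -0.69
```

Call:
{"method": "play_rows", "body": {
  "rows": [
    [[0,0,0],[0,-0.3,-0.7],0],
    [[0,0,0],[0,0,0],0],
    [[0,0,0],[0,0,0],0]
  ]
}}

```text
clock: 4.82
position: [0.5593, 0.2026, 0.2387]
eef_rot: [0.628, -0.325, 0.628, 0.325]
contact_force: [1.8, -4.1, 1.1]
finger_gap: 0.105
```

```bash
python3 -c "
from h import *
st()"
```

```text
4.83 pinch [0.5593 0.2026 0.0714] Ft [-1.12 -3.85 -2.27] Mt [-0.047  0.562 -0.771] yaw 144.8 tiltx [-1.e-04 -4.e-04 -1.e+00] gap 9.7 q6 -0.69
```

Call:
{"method": "play_rows", "body": {
  "rows": [
    [[0,0,0],[0,-0.6,-0.4],0],
    [[0,0,0],[0,0,0],0],
    [[0,0,0],[0,0,0],0]
  ]
}}

```text
clock: 5.2
position: [0.5595, 0.2024, 0.2387]
eef_rot: [0.628, -0.325, 0.628, 0.325]
contact_force: [-0.7, 0.7, 2.6]
finger_gap: 0.103
```

```bash
python3 -c "
from h import *
st()"
```

```text
5.2 pinch [0.5594 0.2024 0.0714] Ft [-2.57  1.    0.2 ] Mt [-0.023  0.01   0.142] yaw 144.8 tiltx [-3.e-04  3.e-04 -1.e+00] gap 9.6 q6 -0.69
```

Call:
{"method": "play_rows", "body": {
  "rows": [
    [[4,0,0],[0,0,0],0],
    [[0,0,0],[0,0,0],0]
  ]
}}

```text
clock: 5.45
position: [0.5596, 0.2025, 0.2389]
eef_rot: [0.639, -0.303, 0.639, 0.303]
contact_force: [1.0, 4.2, 2.0]
finger_gap: 0.108
```

```bash
python3 -c "
from h import *
st()"
```

```text
5.45 pinch [0.5596 0.2026 0.0716] Ft [-1.98  1.87  3.9 ] Mt [ 0.052 -0.499  0.482] yaw 140.8 tiltx [ 3.e-04  7.e-04 -1.e+00] gap 10.1 q6 -0.62
```

Call:
{"method": "play_rows", "body": {
  "rows": [
    [[4,0,0],[0,0,0],0],
    [[0,0,0],[0,0,0],0]
  ]
}}

```text
clock: 5.7
position: [0.5597, 0.2027, 0.239]
eef_rot: [0.649, -0.281, 0.648, 0.281]
contact_force: [0.3, 5.0, 1.7]
finger_gap: 0.105
```

```bash
python3 -c "
from h import *
st()"
```

```text
5.7 pinch [0.5599 0.2029 0.0717] Ft [-1.72  3.21  3.88] Mt [ 0.011 -0.773  0.625] yaw 136.8 tiltx [ 0.001   0.0012 -1.    ] gap 9.8 q6 -0.55
```

Call:
{"method": "play_rows", "body": {
  "rows": [
    [[6,0,0],[0,0.4,0.5],0],
    [[6,0,0],[0,0.2,0.3],0],
    [[0,0,0],[0,0,0],0]
  ]
}}

```text
clock: 6.08
position: [0.5602, 0.2035, 0.239]
eef_rot: [0.676, -0.211, 0.674, 0.211]
contact_force: [2.8, 4.3, 1.1]
finger_gap: 0.106
```

```bash
python3 -c "
from h import *
st()"
```

```text
6.08 pinch [0.5606 0.2036 0.0717] Ft [-1.09  1.94  4.75] Mt [-0.008 -0.911  0.252] yaw 124.8 tiltx [ 0.0023  0.001  -1.    ] gap 9.9 q6 -0.34
```

Call:
{"method": "play_rows", "body": {
  "rows": [
    [[6,0,0],[0,0.1,0.2],0],
    [[6,0,0],[0,0.1,0.2],0],
    [[0,0,0],[0,0,0],0]
  ]
}}

```text
clock: 6.45
position: [0.5609, 0.2039, 0.2394]
eef_rot: [0.695, -0.139, 0.692, 0.14]
contact_force: [6.3, 3.8, -0.2]
finger_gap: 0.105
```

```bash
python3 -c "
from h import *
st()"
```

```text
6.45 pinch [0.5615 0.2041 0.0721] Ft [0.25 1.06 7.24] Mt [ 0.048 -1.285  0.257] yaw 112.8 tiltx [ 0.0041  0.0015 -1.    ] gap 9.7 q6 -0.13
```

Nothing is bearing yet at 48°. The side-force drift fits a grip about 6.7 mm off the screw axis along the bar. I'll release, recentre and regrip.

Call:
{"method": "play_rows", "body": {
  "rows": [
    [[0,0,0],[0,0,0],35],
    [[0,0,0],[0,0,0],35],
    [[0,0,0],[0,0,0],35]
  ]
}}

```text
clock: 6.82
position: [0.5598, 0.2034, 0.2385]
eef_rot: [0.693, -0.14, 0.693, 0.14]
contact_force: [0.3, 0.1, -0.3]
finger_gap: 0.338
```

```bash
python3 -c "
from h import *
st(); s,p,Rm=pose(); print(Rm.T@(np.array([.565,.1985,.0720])-p-Rm[:,0]*bot.pinch_z)*1e3)
im=bot.grab_frame('wrist'); cv2.imwrite('pics/c4.png',cv2.resize(im[150:350,200:440],(720,600),interpolation=2))"
```

```text
6.83 pinch [0.5596 0.2033 0.0712] Ft [0.25 0.04 0.29] Mt [-0.024  0.008  0.017] yaw 112.8 tiltx [-8.e-04 -3.e-04 -1.e+00] gap 31.4 q6 -0.13
[-0.80469772 -6.54249059  3.06016332]
```

View pics/c4.png

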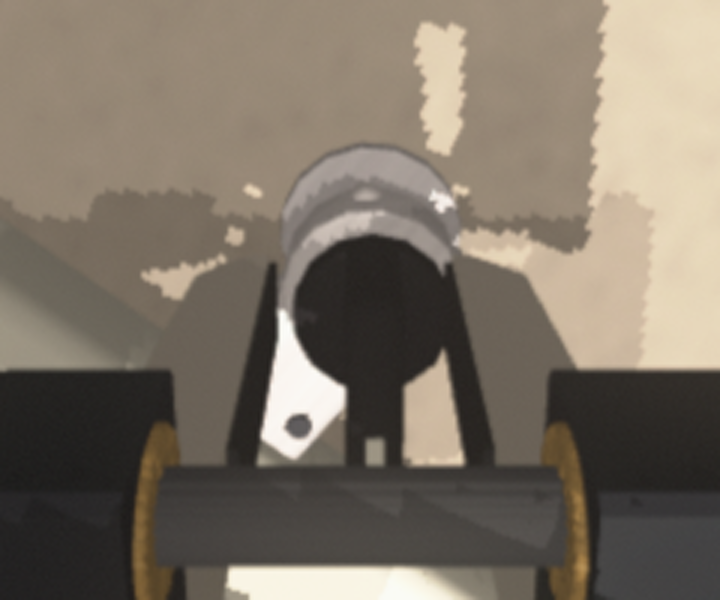

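Call:
{"method": "play_rows", "body": {
  "rows": [
    [[0,0,0],[-0.5,-6.5,2.8],35],
    [[0,0,0],[0,0,0],25],
    [[0,0,0],[0,0,0],0],
    [[0,0,0],[0,0,0],0],
    [[0,0,0],[0,0,0],0]
  ]
}}

```text
clock: 7.5
position: [0.5647, 0.1985, 0.2391]
eef_rot: [0.693, -0.14, 0.694, 0.14]
contact_force: [-3.2, -1.9, 1.4]
finger_gap: 0.105
```

```bash
python3 -c "
from h import *
st()"
```

```text
7.5 pinch [0.5645 0.1984 0.0718] Ft [-1.4  -0.53 -3.75] Mt [-0.073  0.72  -0.173] yaw 112.8 tiltx [-1.2e-03 -5.0e-04 -1.0e+00] gap 9.7 q6 -0.14
```

Call:
{"method": "play_rows", "body": {
  "rows": [
    [[5,0,0],[0,0,0],0],
    [[5,0,0],[0,0,0],0],
    [[0,0,0],[0,0,0],0]
  ]
}}

```text
clock: 7.88
position: [0.5647, 0.1984, 0.2393]
eef_rot: [0.702, -0.078, 0.703, 0.078]
contact_force: [-4.2, -3.2, 4.3]
finger_gap: 0.107
```

```bash
python3 -c "
from h import *
st()"
```

```text
7.88 pinch [0.5645 0.1983 0.072 ] Ft [-4.28 -2.18 -4.8 ] Mt [ 0.026  0.96  -0.409] yaw 102.7 tiltx [-1.4e-03 -7.0e-04 -1.0e+00] gap 9.9 q6 0.04
```

Call:
{"method": "play_rows", "body": {
  "rows": [
    [[0,0,0],[0,-0.3,-0.8],0],
    [[0,0,0],[0,0,0],0],
    [[0,0,0],[0,0,0],0]
  ]
}}

```text
clock: 8.25
position: [0.5643, 0.1982, 0.2393]
eef_rot: [0.703, -0.079, 0.703, 0.079]
contact_force: [-2.9, -1.1, 3.1]
finger_gap: 0.104
```

```bash
python3 -c "
from h import *
st()"
```

```text
8.25 pinch [0.5644 0.1982 0.072 ] Ft [-3.09 -0.4  -3.06] Mt [0.022 0.49  0.108] yaw 102.8 tiltx [ 1.e-04  1.e-04 -1.e+00] gap 9.7 q6 0.04
```

Call:
{"method": "play_rows", "body": {
  "rows": [
    [[4,0,0],[0,0,0],0],
    [[0,0,0],[0,0,0],0],
    [[0,0,0],[0,0,0],0]
  ]
}}

```text
clock: 8.62
position: [0.5643, 0.1982, 0.2394]
eef_rot: [0.705, -0.054, 0.705, 0.054]
contact_force: [-2.4, 0.1, 4.9]
finger_gap: 0.104
```

```bash
python3 -c "
from h import *
st()"
```

```text
8.62 pinch [0.5643 0.1982 0.0721] Ft [-4.9   0.45 -2.31] Mt [0.028 0.622 0.032] yaw 98.8 tiltx [-0.e+00  1.e-04 -1.e+00] gap 9.7 q6 0.11
```

Call:
{"method": "play_rows", "body": {
  "rows": [
    [[-5,0,0],[0,0,-0.4],0],
    [[-5,0,0],[0,0,0],0],
    [[0,0,0],[0,0,0],0]
  ]
}}

```text
clock: 9.0
position: [0.5641, 0.1982, 0.2393]
eef_rot: [0.698, -0.115, 0.697, 0.115]
contact_force: [0.2, 1.3, 1.6]
finger_gap: 0.105
```

```bash
python3 -c "
from h import *
st()"
```

```text
9.0 pinch [0.5643 0.1983 0.072 ] Ft [-1.56  1.19  0.63] Mt [-0.033 -0.035  0.2  ] yaw 108.8 tiltx [ 1.e-03  3.e-04 -1.e+00] gap 9.8 q6 -0.07
```

Call:
{"method": "play_rows", "body": {
  "rows": [
    [[-5,0,0],[0,0,0],0],
    [[-3,0,0],[0,0,0],0],
    [[0,0,0],[0,0,0],0]
  ]
}}

```text
clock: 9.38
position: [0.5642, 0.1982, 0.2392]
eef_rot: [0.688, -0.163, 0.688, 0.163]
contact_force: [1.3, 2.5, -1.4]
finger_gap: 0.107
```

```bash
python3 -c "
from h import *
st()"
```

```text
9.38 pinch [0.5644 0.1983 0.0719] Ft [1.41 1.66 2.25] Mt [-0.035 -0.477  0.23 ] yaw 116.7 tiltx [ 1.1e-03  4.0e-04 -1.0e+00] gap 9.9 q6 -0.21
```

Call:
{"method": "play_rows", "body": {
  "rows": [
    [[-5,0,0],[0,0,0],0],
    [[-3,0,0],[0,0,0],0],
    [[0,0,0],[0,0,0],0]
  ]
}}

```text
clock: 9.75
position: [0.5642, 0.1982, 0.2393]
eef_rot: [0.675, -0.21, 0.675, 0.211]
contact_force: [4.0, 2.9, -1.0]
finger_gap: 0.105
```

```bash
python3 -c "
from h import *
st()"
```

```text
9.75 pinch [0.5644 0.1983 0.072 ] Ft [1.   0.18 4.93] Mt [-0.074 -0.816  0.111] yaw 124.6 tiltx [ 1.2e-03  5.0e-04 -1.0e+00] gap 9.7 q6 -0.34
```

The kink is at yaw ≈115.5°, with a slope of 1.9 N per 0.1 rad, so the target yaw is ≈98.5°.

Call:
{"method": "play_rows", "body": {
  "rows": [
    [[8,0,0],[0,0,0],0],
    [[8,0,0],[0,0,0],0],
    [[6,0,0],[0,0,0],0],
    [[4,0,0],[0,0,0],0],
    [[0,0,0],[0,0,0],0]
  ]
}}

```text
clock: 10.38
position: [0.5641, 0.1981, 0.2395]
eef_rot: [0.705, -0.053, 0.705, 0.054]
contact_force: [1.9, 1.3, 3.5]
finger_gap: 0.106
```

```bash
python3 -c "
from h import *
st()"
```

```text
10.38 pinch [0.5642 0.1981 0.0722] Ft [-3.52  0.98  2.1 ] Mt [ 0.044 -0.132  0.272] yaw 98.7 tiltx [ 5.e-04  2.e-04 -1.e+00] gap 9.9 q6 0.11
```

Call:
{"method": "play_rows", "body": {
  "rows": [
    [[0,0,0],[0,0,0],35],
    [[0,0,0],[0,0,0],35],
    [[0,0,0],[0,0,0],35]
  ]
}}

```text
clock: 10.75
position: [0.5639, 0.198, 0.239]
eef_rot: [0.705, -0.054, 0.705, 0.054]
contact_force: [-0.1, -0.8, -1.1]
finger_gap: 0.34
```

```bash
python3 -c "
from h import *
st()"
```

```text
10.75 pinch [0.5638 0.198  0.0717] Ft [ 1.07 -0.75 -0.22] Mt [-0.003  0.013 -0.108] yaw 98.8 tiltx [-5.e-04 -2.e-04 -1.e+00] gap 31.6 q6 0.11
```

Call:
{"method": "play_rows", "body": {
  "rows": [
    [[0,0,0],[-25,0,0],45],
    [[0,0,0],[-40,0,0],50],
    [[0,0,0],[-20,-16,-7],50],
    [[-6,0,0],[0,-41,-19],50],
    [[-6,0,0],[0,-41,-19],50]
  ]
}}

```text
clock: 11.38
position: [0.5384, 0.0924, 0.3244]
eef_rot: [0.695, -0.129, 0.695, 0.129]
contact_force: [0.2, -1.0, -0.2]
finger_gap: 0.498
```

```bash
python3 -c "
from h import *
st(); s,p,Rm=pose(); print(Rm.T@(np.array([.499,-.0325,.155])-p-Rm[:,0]*bot.pinch_z)*1e3)"
```

```text
11.38 pinch [0.5384 0.0924 0.1571] Ft [ 0.16 -1.03 -0.16] Mt [-0.021  0.041 -0.03 ] yaw 111.0 tiltx [ 2.e-04 -1.e-04 -1.e+00] gap 46.3 q6 -0.28
[   2.1274515  -102.39441999  -81.61490363]
```

Call:
{"method": "play_rows", "body": {
  "rows": [
    [[0,0,0],[0,-34,-27],50],
    [[0,0,0],[0,-34,-27],50],
    [[0,0,0],[0,-34,-27],50],
    [[-10.5,0,0],[0,0,0],50],
    [[-10.5,0,0],[0,0,0],50]
  ]
}}

```text
clock: 12.0
position: [0.4993, -0.0314, 0.3243]
eef_rot: [0.66, -0.254, 0.66, 0.254]
contact_force: [-0.1, -0.1, 0.6]
finger_gap: 0.5
```

Call:
{"method": "play_rows", "body": {
  "rows": [
    [[-10.5,0,0],[0,0,0],50],
    [[-10.5,0,0],[0,0,0],50],
    [[-10,0,0],[0,0,0],50],
    [[0,0,0],[0,0,0],50]
  ]
}}

```text
clock: 12.5
position: [0.4994, -0.0308, 0.3242]
eef_rot: [0.569, -0.419, 0.57, 0.419]
contact_force: [-0.4, 0.1, -1.0]
finger_gap: 0.504
```

```bash
python3 -c "
from h import *
st(); s,p,Rm=pose(); im=bot.grab_frame('wrist'); cv2.imwrite('pics/w3.png',im)
for z in(.05,.068,.082): print(z,proj('wrist',p+Rm[:,0]*(p[2]-z)))
cv2.imwrite('pics/c5.png',cv2.resize(im[130:290,200:440],(750,500),interpolation=2))"
```

```text
12.5 pinch [ 0.4994 -0.0308  0.1569] Ft [0.98 0.37 0.02] Mt [ 0.011 -0.008  0.021] yaw 162.7 tiltx [-2.e-04 -0.e+00 -1.e+00] gap 46.8 q6 -1.42
0.05 [320.29277074 203.71189063]
0.068 [320.32211303 210.55830922]
0.082 [320.34791074 216.57767048]
```

View pics/c5.png

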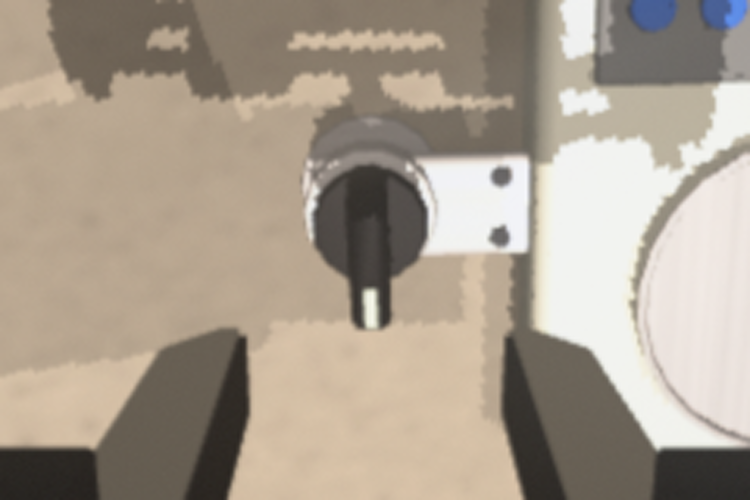

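```bash
python3 -c "
from h import *
s,p,Rm=pose()
K=bot.camera_info('wrist')['camera_matrix']; Rc=np.array([[0,-.284,.959],[0,-.959,-.284],[1,0,0]]);o=np.array([.0203,.0792,-.0003])
def t(uv,depth):
    d=Rc@np.linalg.solve(K,[uv[0],uv[1],1]); return (o+d*(depth-o[0])/d[0])*1e3
# left check: actual axis rel to tool then
pl=np.array([.559,.20325]); y=np.array([np.cos(np.radians(160.8)),np.sin(np.radians(160.8))]); z=np.array([y[1],-y[0]])
a=np.array([.5643,.1984])-pl; print('left actual y,z',a@y*1e3,a@z*1e3,'near end',t((317.2,262),.29385-.082))
print('right near end',t((318.7,235),p[2]-.082))
"
```

```text
left actual y,z -6.600197998940748 -2.837232167937297 near end [211.85       -21.36143841  -2.0006096 ]
right near end [242.22146389 -14.74436165  -1.08775905]
```

Call:
{"method": "play_rows", "body": {
  "rows": [
    [[-1,0,0],[30,0,-1.6],45],
    [[0,0,0],[35,0,0],45],
    [[0,0,0],[20,0,0],35],
    [[0,0,0],[0,0,0],25],
    [[0,0,0],[0,0,0],25]
  ]
}}

```text
clock: 13.18
position: [0.4993, -0.0324, 0.24]
eef_rot: [0.566, -0.424, 0.566, 0.424]
contact_force: [0.8, 0.4, 1.1]
finger_gap: 0.253
```

```bash
python3 -c "
from h import *
st()"
```

```text
13.18 pinch [ 0.4994 -0.0324  0.0727] Ft [-1.14 -0.65  0.57] Mt [-0.058  0.004 -0.001] yaw 163.7 tiltx [ 1.e-03 -2.e-04 -1.e+00] gap 23.6 q6 -1.44
```

Call:
{"method": "play_rows", "body": {
  "rows": [
    [[0,0,0],[0,0,0],0],
    [[0,0,0],[0,0,0],0],
    [[0,0,0],[0,0,0],0],
    [[0,0,0],[0,0,0],0]
  ]
}}

```text
clock: 13.68
position: [0.4992, -0.0324, 0.2396]
eef_rot: [0.566, -0.425, 0.565, 0.424]
contact_force: [-1.1, -0.4, 4.0]
finger_gap: 0.107
```

```bash
python3 -c "
from h import *
st()"
```

```text
13.68 pinch [ 0.4994 -0.0324  0.0723] Ft [-3.98  0.97 -0.66] Mt [-0.08  -0.084 -0.14 ] yaw 163.8 tiltx [ 1.e-03 -2.e-04 -1.e+00] gap 9.9 q6 -1.45
```

Call:
{"method": "play_rows", "body": {
  "rows": [
    [[0,0,0],[-0.7,0,0],0],
    [[0,0,0],[0,0,0],0],
    [[0,0,0],[0,0,0],0]
  ]
}}

```text
clock: 14.05
position: [0.4992, -0.0324, 0.2399]
eef_rot: [0.566, -0.425, 0.565, 0.424]
contact_force: [3.5, 0.7, 0.3]
finger_gap: 0.108
```

```bash
python3 -c "
from h import *
st()"
```

```text
14.05 pinch [ 0.4993 -0.0324  0.0726] Ft [-0.32 -3.18  1.64] Mt [-0.007 -0.35  -0.597] yaw 163.8 tiltx [ 6.e-04 -1.e-04 -1.e+00] gap 10.0 q6 -1.45
```

Call:
{"method": "play_rows", "body": {
  "rows": [
    [[4,0,0],[0,0,0],0],
    [[4,0,0],[0,0,0],0],
    [[0,0,0],[0,0,0],0]
  ]
}}

```text
clock: 14.42
position: [0.4991, -0.0324, 0.24]
eef_rot: [0.594, -0.384, 0.594, 0.384]
contact_force: [2.9, -1.0, 0.5]
finger_gap: 0.107
```

```bash
python3 -c "
from h import *
st()"
```

```text
14.43 pinch [ 0.4992 -0.0325  0.0727] Ft [-0.53 -3.03  0.25] Mt [ 0.067 -0.091 -0.588] yaw 155.8 tiltx [ 6.e-04 -2.e-04 -1.e+00] gap 9.9 q6 -1.31
```

Call:
{"method": "play_rows", "body": {
  "rows": [
    [[4,0,0],[0,0,0],0],
    [[4,0,0],[0,0,0],0],
    [[0,0,0],[0,0,0],0]
  ]
}}

```text
clock: 14.8
position: [0.4991, -0.0325, 0.24]
eef_rot: [0.619, -0.342, 0.619, 0.342]
contact_force: [2.3, -3.0, 0.2]
finger_gap: 0.108
```

```bash
python3 -c "
from h import *
st()"
```

```text
14.8 pinch [ 0.4992 -0.0326  0.0727] Ft [-0.23 -3.58 -1.34] Mt [ 0.069  0.156 -0.717] yaw 147.9 tiltx [ 4.e-04 -3.e-04 -1.e+00] gap 10.1 q6 -1.17
```

Call:
{"method": "play_rows", "body": {
  "rows": [
    [[5,0,0],[0,-0.3,0],0],
    [[5,0,0],[0,0,0],0],
    [[0,0,0],[0,0,0],0]
  ]
}}

```text
clock: 15.18
position: [0.4992, -0.0327, 0.2399]
eef_rot: [0.646, -0.287, 0.646, 0.287]
contact_force: [0.3, -4.6, 1.9]
finger_gap: 0.104
```

```bash
python3 -c "
from h import *
st()"
```

```text
15.18 pinch [ 0.4991 -0.0327  0.0726] Ft [-1.89 -3.31 -3.22] Mt [ 0.118  0.408 -0.665] yaw 137.9 tiltx [-4.e-04 -2.e-04 -1.e+00] gap 9.7 q6 -0.99
```

Call:
{"method": "play_rows", "body": {
  "rows": [
    [[5,0,0],[0,0,0],0],
    [[5,0,0],[0,0,0],0],
    [[0,0,0],[0,0,0],0]
  ]
}}

```text
clock: 15.55
position: [0.4991, -0.0328, 0.2399]
eef_rot: [0.668, -0.23, 0.669, 0.23]
contact_force: [0.2, -5.5, 1.7]
finger_gap: 0.108
```

```bash
python3 -c "
from h import *
st()"
```

```text
15.55 pinch [ 0.499  -0.0328  0.0726] Ft [-1.73 -4.47 -3.26] Mt [ 0.038  0.598 -0.9  ] yaw 127.9 tiltx [-7.e-04 -4.e-04 -1.e+00] gap 10.1 q6 -0.82
```

Call:
{"method": "play_rows", "body": {
  "rows": [
    [[0,0,0],[0,-0.6,-0.5],0],
    [[0,0,0],[0,0,0],0],
    [[0,0,0],[0,0,0],0]
  ]
}}

```text
clock: 15.92
position: [0.4991, -0.0331, 0.2398]
eef_rot: [0.669, -0.229, 0.669, 0.229]
contact_force: [0.6, 1.6, 1.6]
finger_gap: 0.108
```

```bash
python3 -c "
from h import *
st()"
```

```text
15.93 pinch [ 0.499  -0.033   0.0725] Ft [-1.64  0.93  1.49] Mt [ 0.011 -0.312  0.226] yaw 127.8 tiltx [-5.e-04  3.e-04 -1.e+00] gap 10.0 q6 -0.82
```

Call:
{"method": "play_rows", "body": {
  "rows": [
    [[4,0,0],[0,0,0],0],
    [[4,0,0],[0,0,0],0],
    [[0,0,0],[0,0,0],0]
  ]
}}

```text
clock: 16.3
position: [0.499, -0.0332, 0.2399]
eef_rot: [0.683, -0.182, 0.684, 0.182]
contact_force: [-0.5, 1.0, 2.8]
finger_gap: 0.104
```

```bash
python3 -c "
from h import *
st()"
```

```text
16.3 pinch [ 0.4989 -0.0331  0.0726] Ft [-2.81  1.12  0.02] Mt [ 0.019 -0.099  0.333] yaw 119.8 tiltx [-8.e-04  2.e-04 -1.e+00] gap 9.7 q6 -0.68
```

Call:
{"method": "play_rows", "body": {
  "rows": [
    [[4,0,0],[0,0,0],0],
    [[4,0,0],[0,0,0],0],
    [[0,0,0],[0,0,0],0]
  ]
}}

```text
clock: 16.68
position: [0.499, -0.0332, 0.24]
eef_rot: [0.694, -0.134, 0.695, 0.134]
contact_force: [-1.0, 0.6, 5.2]
finger_gap: 0.101
```

```bash
python3 -c "
from h import *
st()"
```

```text
16.68 pinch [ 0.4988 -0.0332  0.0727] Ft [-5.18  0.9  -0.72] Mt [0.056 0.27  0.359] yaw 111.8 tiltx [-1.e-03  2.e-04 -1.e+00] gap 9.4 q6 -0.54
```

Call:
{"method": "play_rows", "body": {
  "rows": [
    [[4,0,0],[0,0,0],0],
    [[0,0,0],[0,0,0],0],
    [[0,0,0],[0,0,0],0]
  ]
}}

```text
clock: 17.05
position: [0.4989, -0.0332, 0.24]
eef_rot: [0.698, -0.11, 0.699, 0.11]
contact_force: [-2.5, 1.3, 6.4]
finger_gap: 0.107
```

Call:
{"method": "play_rows", "body": {
  "rows": [
    [[-6,0,0],[0,0,0],0],
    [[-6,0,0],[0,0,0],0],
    [[0,0,0],[0,0,0],0]
  ]
}}

```text
clock: 17.42
position: [0.499, -0.0332, 0.2398]
eef_rot: [0.683, -0.182, 0.684, 0.182]
contact_force: [-1.7, 0.6, 2.7]
finger_gap: 0.105
```

Call:
{"method": "play_rows", "body": {
  "rows": [
    [[-4,0,0],[0,0,0],0],
    [[-4,0,0],[0,0,0],0],
    [[0,0,0],[0,0,0],0]
  ]
}}

```text
clock: 17.8
position: [0.4991, -0.0332, 0.2398]
eef_rot: [0.669, -0.228, 0.669, 0.228]
contact_force: [-0.1, 2.7, 0.9]
finger_gap: 0.102
```

Call:
{"method": "play_rows", "body": {
  "rows": [
    [[-4,0,0],[0,0,0],0],
    [[-4,0,0],[0,0,0],0],
    [[0,0,0],[0,0,0],0]
  ]
}}

```text
clock: 18.18
position: [0.4992, -0.0331, 0.2398]
eef_rot: [0.652, -0.274, 0.652, 0.274]
contact_force: [-0.1, 4.2, -0.4]
finger_gap: 0.103
```

Call:
{"method": "play_rows", "body": {
  "rows": [
    [[-4,0,0],[0,0,0],0],
    [[-4,0,0],[0,0,0],0],
    [[0,0,0],[0,0,0],0]
  ]
}}

```text
clock: 18.55
position: [0.4992, -0.033, 0.2398]
eef_rot: [0.631, -0.319, 0.631, 0.319]
contact_force: [0.5, 6.1, -0.3]
finger_gap: 0.099
```

```bash
python3 -c "
from h import *
st()"
```

```text
18.55 pinch [ 0.4992 -0.0329  0.0725] Ft [0.34 3.23 5.15] Mt [-0.089 -1.188  0.537] yaw 143.6 tiltx [-0.e+00  5.e-04 -1.e+00] gap 9.2 q6 -1.1
```

Right kink is at ≈130.5°; the target yaw is ≈114.5°.

Call:
{"method": "play_rows", "body": {
  "rows": [
    [[8,0,0],[0,0,0],0],
    [[8,0,0],[0,0,0],0],
    [[8,0,0],[0,0,0],0],
    [[5,0,0],[0,0,0],0],
    [[0,0,0],[0,0,0],0]
  ]
}}

```text
clock: 19.18
position: [0.499, -0.0332, 0.24]
eef_rot: [0.691, -0.151, 0.691, 0.151]
contact_force: [-2.4, 3.3, 4.2]
finger_gap: 0.108
```

Call:
{"method": "play_rows", "body": {
  "rows": [
    [[0,0,0],[0,0,0],0],
    [[0,0,0],[0,0,0],0]
  ]
}}

```text
clock: 19.42
position: [0.4991, -0.0332, 0.2399]
eef_rot: [0.69, -0.152, 0.691, 0.152]
contact_force: [-3.7, 3.9, 5.3]
finger_gap: 0.106
```

Call:
{"method": "play_rows", "body": {
  "rows": [
    [[0,0,0],[0,0,0],25],
    [[0,0,0],[0,0,0],25],
    [[0,0,0],[0,0,0],25]
  ]
}}

```text
clock: 19.8
position: [0.4993, -0.0334, 0.2399]
eef_rot: [0.691, -0.152, 0.691, 0.152]
contact_force: [0.3, -1.3, -0.3]
finger_gap: 0.252
```

```bash
python3 -c "
from h import *
st(); s,p,Rm=pose()
print([bot.observe()['contact_force'].round(2).tolist() for _ in range(3)])
im=bot.grab_frame('wrist'); st(); cv2.imwrite('pics/w4.png',im)"
```

```text
19.8 pinch [ 0.4994 -0.0334  0.0726] Ft [ 0.3  -1.28 -0.22] Mt [-0.047  0.07  -0.003] yaw 114.8 tiltx [ 3.e-04 -2.e-04 -1.e+00] gap 23.4 q6 -0.59
[[0.33, -1.25, -0.3], [0.33, -1.25, -0.3], [0.33, -1.25, -0.3]]
 19.85 pinch [ 0.4993 -0.0334  0.0726] Ft [-0.48  1.25  0.51] Mt [-0.007  0.037 -0.055] yaw 114.8 tiltx [ 3.e-04 -1.e-04 -1.e+00] gap 23.6 q6 -0.59
```

Released. As a direct load check, I'll regrip in equilibrium and back the screw off. The drop in grip force equals the foot load.

Call:
{"method": "play_rows", "body": {
  "rows": [
    [[0,0,0],[0,0.5,-0.2],15],
    [[0,0,0],[0,0,0],0],
    [[0,0,0],[0,0,0],0],
    [[0,0,0],[0,0,0],0]
  ]
}}

```text
clock: 20.35
position: [0.4988, -0.0329, 0.2399]
eef_rot: [0.691, -0.152, 0.691, 0.152]
contact_force: [-1.3, 0.0, 0.2]
finger_gap: 0.105
```

Call:
{"method": "play_rows", "body": {
  "rows": [
    [[0,0,0],[0,0,0],0]
  ]
}}

```text
clock: 20.48
position: [0.4988, -0.0329, 0.2399]
eef_rot: [0.691, -0.152, 0.691, 0.152]
contact_force: [-0.4, -0.5, 0.2]
finger_gap: 0.107
```

Call:
{"method": "play_rows", "body": {
  "rows": [
    [[0,0,0],[0,0,0],0]
  ]
}}

```text
clock: 20.6
position: [0.4988, -0.0329, 0.2399]
eef_rot: [0.691, -0.152, 0.691, 0.152]
contact_force: [-0.2, -1.0, 1.0]
finger_gap: 0.104
```

Call:
{"method": "play_rows", "body": {
  "rows": [
    [[-7,0,0],[0,0,0],0],
    [[-7,0,0],[0,0,0],0],
    [[0,0,0],[0,0,0],0]
  ]
}}

```text
clock: 20.98
position: [0.4989, -0.0328, 0.2399]
eef_rot: [0.667, -0.234, 0.667, 0.234]
contact_force: [1.6, 1.1, -1.6]
finger_gap: 0.105
```

Call:
{"method": "play_rows", "body": {
  "rows": [
    [[-7,0,0],[0,0,0],0],
    [[0,0,0],[0,0,0],0]
  ]
}}

```text
clock: 21.22
position: [0.4989, -0.0328, 0.2399]
eef_rot: [0.652, -0.274, 0.652, 0.274]
contact_force: [0.8, 2.9, -2.2]
finger_gap: 0.106
```

Call:
{"method": "play_rows", "body": {
  "rows": [
    [[-7,0,0],[0,0,0],0],
    [[0,0,0],[0,0,0],0]
  ]
}}

```text
clock: 21.48
position: [0.499, -0.0328, 0.2399]
eef_rot: [0.634, -0.313, 0.634, 0.313]
contact_force: [2.8, 3.3, -2.6]
finger_gap: 0.107
```

Call:
{"method": "play_rows", "body": {
  "rows": [
    [[0,0,0],[0,0,0],0]
  ]
}}

```text
clock: 21.6
position: [0.499, -0.0327, 0.24]
eef_rot: [0.634, -0.313, 0.634, 0.313]
contact_force: [3.7, 4.1, -2.3]
finger_gap: 0.109
```

Call:
{"method": "play_rows", "body": {
  "rows": [
    [[-7,0,0],[0,0,0],0],
    [[0,0,0],[0,0,0],0]
  ]
}}

```text
clock: 21.85
position: [0.499, -0.0327, 0.24]
eef_rot: [0.614, -0.351, 0.613, 0.351]
contact_force: [3.3, 5.8, -3.3]
finger_gap: 0.107
```

```bash
python3 -c "
from h import *
st()"
```

```text
21.85 pinch [ 0.4991 -0.0326  0.0727] Ft [3.29 0.12 6.71] Mt [-0.041 -1.29  -0.013] yaw 149.6 tiltx [ 7.e-04  4.e-04 -1.e+00] gap 9.9 q6 -1.2
```

Call:
{"method": "play_rows", "body": {
  "rows": [
    [[0,0,0],[0,0,0.8],0],
    [[0,0,0],[0,0,0],0],
    [[0,0,0],[0,0,0],0]
  ]
}}

```text
clock: 22.22
position: [0.4992, -0.0324, 0.24]
eef_rot: [0.613, -0.352, 0.613, 0.352]
contact_force: [-0.7, -2.2, -0.1]
finger_gap: 0.106
```

```bash
python3 -c "
from h import *
st()"
```

```text
22.23 pinch [ 0.4992 -0.0325  0.0727] Ft [ 0.14 -0.5  -2.31] Mt [ 0.01   0.151 -0.237] yaw 149.7 tiltx [-0.e+00 -3.e-04 -1.e+00] gap 9.8 q6 -1.2
```

Call:
{"method": "play_rows", "body": {
  "rows": [
    [[0,0,0],[0,0,0],0]
  ]
}}

```text
clock: 22.35
position: [0.4992, -0.0324, 0.24]
eef_rot: [0.613, -0.352, 0.613, 0.352]
contact_force: [0.7, -3.3, -1.6]
finger_gap: 0.105
```

```bash
python3 -c "
from h import *
st()"
```

```text
22.35 pinch [ 0.4992 -0.0324  0.0727] Ft [ 1.64 -2.25 -2.55] Mt [ 0.028  0.282 -0.301] yaw 149.7 tiltx [-1.e-04 -2.e-04 -1.e+00] gap 9.8 q6 -1.2
```

Call:
{"method": "play_rows", "body": {
  "rows": [
    [[9,0,0],[0,0,-0.2],0],
    [[9,0,0],[0,0,-0.2],0],
    [[9,0,0],[0,0,-0.2],0],
    [[8,0,0],[0,0,0],0],
    [[5,0,0],[0,0,0],0]
  ]
}}

```text
clock: 22.98
position: [0.4988, -0.0328, 0.24]
eef_rot: [0.697, -0.12, 0.697, 0.12]
contact_force: [-0.7, -1.9, 2.5]
finger_gap: 0.104
```

Call:
{"method": "play_rows", "body": {
  "rows": [
    [[0,0,0],[0,0,0],0],
    [[0,0,0],[0,0,0],0]
  ]
}}

```text
clock: 23.22
position: [0.4988, -0.0328, 0.24]
eef_rot: [0.696, -0.122, 0.697, 0.122]
contact_force: [-0.9, -3.5, 3.1]
finger_gap: 0.108
```

```bash
python3 -c "
from h import *
st()"
```

```text
23.23 pinch [ 0.4987 -0.0328  0.0727] Ft [-3.15 -3.03 -2.03] Mt [ 0.055  0.546 -0.602] yaw 109.9 tiltx [-2.e-04 -2.e-04 -1.e+00] gap 10.0 q6 -0.51
```

Call:
{"method": "play_rows", "body": {
  "rows": [
    [[0,0,0],[0,0,0],25],
    [[0,0,0],[0,0.7,0],25],
    [[0,0,0],[0,0,0],25]
  ]
}}

```text
clock: 23.6
position: [0.4986, -0.0319, 0.2399]
eef_rot: [0.697, -0.121, 0.697, 0.122]
contact_force: [-0.4, -0.5, -0.4]
finger_gap: 0.246
```

```bash
python3 -c "
from h import *
st()"
```

```text
23.6 pinch [ 0.4986 -0.0319  0.0726] Ft [ 0.44 -0.38 -0.57] Mt [ 0.017  0.042 -0.005] yaw 109.8 tiltx [-1.e-04  1.e-04 -1.e+00] gap 22.9 q6 -0.5
```

Call:
{"method": "play_rows", "body": {
  "rows": [
    [[0,0,0],[0,0,0],12],
    [[0,0,0],[0,0,0],0],
    [[0,0,0],[0,0,0],0],
    [[0,0,0],[0,0,0],0]
  ]
}}

```text
clock: 24.1
position: [0.4985, -0.032, 0.2399]
eef_rot: [0.696, -0.121, 0.697, 0.121]
contact_force: [-2.3, -1.6, 0.3]
finger_gap: 0.106
```

Call:
{"method": "play_rows", "body": {
  "rows": [
    [[0,0,0],[0,0,0],0]
  ]
}}

```text
clock: 24.22
position: [0.4985, -0.0321, 0.2399]
eef_rot: [0.696, -0.121, 0.697, 0.121]
contact_force: [-2.3, -1.2, 1.9]
finger_gap: 0.106
```

Call:
{"method": "play_rows", "body": {
  "rows": [
    [[-4,0,0],[0,0,0],0],
    [[0,0,0],[0,0,0],0]
  ]
}}

```text
clock: 24.48
position: [0.4985, -0.0321, 0.2398]
eef_rot: [0.692, -0.146, 0.692, 0.146]
contact_force: [-1.8, -1.8, -0.6]
finger_gap: 0.106
```

Call:
{"method": "play_rows", "body": {
  "rows": [
    [[0,0,0],[0,0,0],0]
  ]
}}

```text
clock: 24.6
position: [0.4985, -0.032, 0.2399]
eef_rot: [0.692, -0.145, 0.692, 0.145]
contact_force: [-1.5, -0.7, 0.8]
finger_gap: 0.108
```

Call:
{"method": "play_rows", "body": {
  "rows": [
    [[-4,0,0],[0,0,0],0],
    [[0,0,0],[0,0,0],0]
  ]
}}

```text
clock: 24.85
position: [0.4985, -0.032, 0.2398]
eef_rot: [0.686, -0.169, 0.687, 0.169]
contact_force: [-1.6, -2.9, -0.4]
finger_gap: 0.11
```

Call:
{"method": "play_rows", "body": {
  "rows": [
    [[0,0,0],[0,0,0],0]
  ]
}}

```text
clock: 24.98
position: [0.4985, -0.032, 0.2398]
eef_rot: [0.686, -0.169, 0.687, 0.169]
contact_force: [-2.2, -3.1, -1.2]
finger_gap: 0.111
```

Call:
{"method": "play_rows", "body": {
  "rows": [
    [[-4,0,0],[0,0,0],0],
    [[0,0,0],[0,0,0],0]
  ]
}}

```text
clock: 25.22
position: [0.4985, -0.032, 0.2399]
eef_rot: [0.68, -0.193, 0.68, 0.193]
contact_force: [-3.4, -1.1, -0.5]
finger_gap: 0.104
```

Call:
{"method": "play_rows", "body": {
  "rows": [
    [[0,0,0],[0,0,0],0]
  ]
}}

```text
clock: 25.35
position: [0.4985, -0.032, 0.2399]
eef_rot: [0.68, -0.193, 0.68, 0.193]
contact_force: [-3.0, -2.0, -1.8]
finger_gap: 0.102
```

Call:
{"method": "play_rows", "body": {
  "rows": [
    [[-4,0,0],[0,0,0],0],
    [[0,0,0],[0,0,0],0]
  ]
}}

```text
clock: 25.6
position: [0.4985, -0.032, 0.2399]
eef_rot: [0.673, -0.217, 0.673, 0.217]
contact_force: [-3.4, -3.1, -0.8]
finger_gap: 0.106
```

Call:
{"method": "play_rows", "body": {
  "rows": [
    [[0,0,0],[0,0,0],0]
  ]
}}

```text
clock: 25.72
position: [0.4986, -0.032, 0.2399]
eef_rot: [0.673, -0.216, 0.673, 0.217]
contact_force: [-3.3, -0.6, -1.8]
finger_gap: 0.105
```

Call:
{"method": "play_rows", "body": {
  "rows": [
    [[-5,0,0],[0,0,0],0],
    [[0,0,0],[0,0,0],0]
  ]
}}

```text
clock: 25.98
position: [0.4986, -0.032, 0.2399]
eef_rot: [0.663, -0.246, 0.663, 0.246]
contact_force: [-2.9, -2.1, -1.1]
finger_gap: 0.105
```

Call:
{"method": "play_rows", "body": {
  "rows": [
    [[0,0,0],[0,0,0],0]
  ]
}}

```text
clock: 26.1
position: [0.4986, -0.032, 0.2399]
eef_rot: [0.663, -0.246, 0.663, 0.246]
contact_force: [-3.1, -1.5, -1.6]
finger_gap: 0.106
```

```bash
python3 -c "
from h import *
st()"
```

```text
26.1 pinch [ 0.4985 -0.032   0.0726] Ft [ 1.62  0.87 -3.3 ] Mt [-0.075  0.695  0.087] yaw 130.6 tiltx [-2.e-04  0.e+00 -1.e+00] gap 9.9 q6 -0.87
```

Call:
{"method": "play_rows", "body": {
  "rows": [
    [[0,0,0],[-1,0,0],0],
    [[0,0,0],[0,0,0],0],
    [[0,0,0],[0,0,0],0]
  ]
}}

```text
clock: 26.48
position: [0.4986, -0.0319, 0.2407]
eef_rot: [0.663, -0.246, 0.663, 0.246]
contact_force: [-0.3, 0.2, -9.3]
finger_gap: 0.105
```

Call:
{"method": "play_rows", "body": {
  "rows": [
    [[0,0,0],[0,0,0],0]
  ]
}}

```text
clock: 26.6
position: [0.4986, -0.0319, 0.2407]
eef_rot: [0.663, -0.246, 0.663, 0.246]
contact_force: [-0.6, 1.1, -10.6]
finger_gap: 0.103
```

```bash
python3 -c "
from h import *
st()"
```

```text
26.6 pinch [ 0.4985 -0.0319  0.0734] Ft [10.58  1.19  0.29] Mt [-0.015  0.002  0.065] yaw 130.8 tiltx [-2.e-04  2.e-04 -1.e+00] gap 9.6 q6 -0.87
```

Call:
{"method": "play_rows", "body": {
  "rows": [
    [[0,0,0],[1,0,0],0],
    [[8,0,0],[0,0,0],0],
    [[8,0,0],[0,0,0],0],
    [[4.7,0,0],[0,0,0],0],
    [[0,0,0],[0,0,0],0]
  ]
}}

```text
clock: 27.22
position: [0.4986, -0.032, 0.2401]
eef_rot: [0.696, -0.123, 0.696, 0.123]
contact_force: [-3.6, 0.5, -3.1]
finger_gap: 0.107
```

Call:
{"method": "play_rows", "body": {
  "rows": [
    [[0,0,0],[0,0,0],0]
  ]
}}

```text
clock: 27.35
position: [0.4986, -0.0321, 0.2401]
eef_rot: [0.696, -0.124, 0.696, 0.124]
contact_force: [-3.6, -0.1, -2.0]
finger_gap: 0.1
```

```bash
python3 -c "
from h import *
st()"
```

```text
27.35 pinch [ 0.4985 -0.0321  0.0728] Ft [ 2.04  1.14 -3.41] Mt [0.071 0.686 0.108] yaw 110.2 tiltx [-2.e-04  0.e+00 -1.e+00] gap 9.3 q6 -0.51
```

Call:
{"method": "play_rows", "body": {
  "rows": [
    [[0,0,0],[0.7,0,0],0],
    [[0,0,0],[0,0,0],0],
    [[0,0,0],[0,0,0],0]
  ]
}}

```text
clock: 27.72
position: [0.4986, -0.0321, 0.2397]
eef_rot: [0.696, -0.124, 0.696, 0.124]
contact_force: [-6.8, -1.2, 4.5]
finger_gap: 0.105
```

Call:
{"method": "play_rows", "body": {
  "rows": [
    [[0,0,0],[0,0,0],0]
  ]
}}

```text
clock: 27.85
position: [0.4986, -0.0321, 0.2397]
eef_rot: [0.696, -0.124, 0.696, 0.124]
contact_force: [-6.7, 0.1, 5.0]
finger_gap: 0.108
```

```bash
python3 -c "
from h import *
st()"
```

```text
27.85 pinch [ 0.4986 -0.0321  0.0724] Ft [-4.95  2.44 -6.29] Mt [0.07 1.18 0.28] yaw 110.1 tiltx [-1.e-04 -1.e-04 -1.e+00] gap 10.1 q6 -0.51
```

Call:
{"method": "play_rows", "body": {
  "rows": [
    [[5,0,0],[-0.5,0,-0.4],0],
    [[0,0,0],[0,0,0],0],
    [[0,0,0],[0,0,0],0]
  ]
}}

```text
clock: 28.22
position: [0.4984, -0.0321, 0.24]
eef_rot: [0.701, -0.094, 0.701, 0.093]
contact_force: [-3.3, 1.0, 2.1]
finger_gap: 0.105
```

Call:
{"method": "play_rows", "body": {
  "rows": [
    [[0,0,0],[0,0,0],25],
    [[0,0,0],[0,0,0],25],
    [[0,0,0],[0,0,0],25]
  ]
}}

```text
clock: 28.6
position: [0.4984, -0.0322, 0.2398]
eef_rot: [0.701, -0.093, 0.701, 0.093]
contact_force: [-0.7, -0.9, 1.1]
finger_gap: 0.248
```

```bash
python3 -c "
from h import *
st()"
```

```text
28.6 pinch [ 0.4985 -0.0323  0.0725] Ft [-1.12 -0.71 -0.91] Mt [ 0.019 -0.006 -0.03 ] yaw 105.1 tiltx [ 7.e-04 -1.e-04 -1.e+00] gap 23.1 q6 -0.42
```

Call:
{"method": "play_rows", "body": {
  "rows": [
    [[0,0,0],[-30,0,0],35],
    [[0,0,0],[-30,0,0],40],
    [[0,0,0],[0,41,24.6],40],
    [[0,0,0],[0,41,24.7],40],
    [[0,0,0],[0,41,24.7],40]
  ]
}}

```text
clock: 29.22
position: [0.5381, 0.1073, 0.3]
eef_rot: [0.701, -0.093, 0.701, 0.093]
contact_force: [0.1, -0.5, 0.6]
finger_gap: 0.4
```

Call:
{"method": "play_rows", "body": {
  "rows": [
    [[0,0,0],[0,41,24.7],40],
    [[0,0,0],[0,41,24.7],40],
    [[6.4,0,0],[0,0,0],40],
    [[0,0,0],[0,0,0],40],
    [[0,0,0],[0,0,0],40]
  ]
}}

```text
clock: 29.85
position: [0.5641, 0.1974, 0.2997]
eef_rot: [0.705, -0.054, 0.705, 0.054]
contact_force: [0.2, 0.3, -1.1]
finger_gap: 0.401
```

```bash
python3 -c "
from h import *
st(); s,p,Rm=pose(); print(Rm.T@(np.array([.5642,.1982,.0722])-p-Rm[:,0]*bot.pinch_z)*1e3)
im=bot.grab_frame('wrist'); cv2.imwrite('pics/c6.png',cv2.resize(im[120:320,180:460],(700,500),interpolation=2))"
```

```text
29.85 pinch [0.5641 0.1974 0.1324] Ft [1.07 0.22 0.24] Mt [ 0.019  0.067 -0.065] yaw 98.8 tiltx [ 0. -0. -1.] gap 37.3 q6 0.11
[60.24426676  0.76180641  0.22738161]
```

View pics/c6.png

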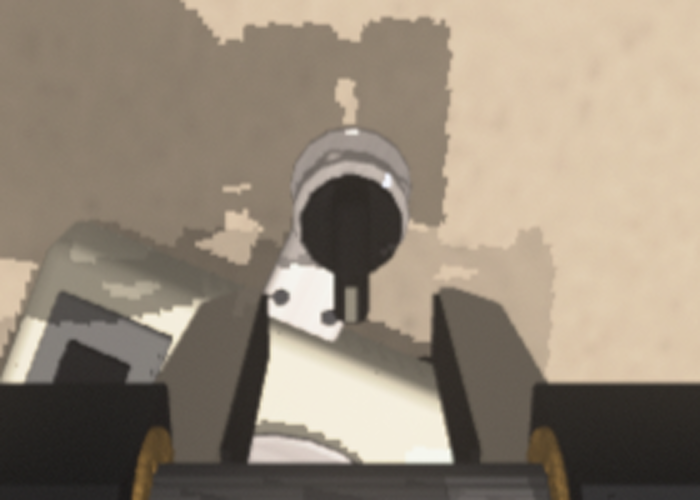

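The bar is centred between the fingers at column 350, so I'll descend, regrip and measure as on the right.

Call:
{"method": "play_rows", "body": {
  "rows": [
    [[0,0,0],[30,0.7,0.2],35],
    [[0,0,0],[30,0,0],25],
    [[0,0,0],[0,0,0],20],
    [[0,0,0],[0,0,0],20],
    [[0,0,0],[0,0,0],15]
  ]
}}

```text
clock: 30.52
position: [0.5643, 0.1985, 0.2405]
eef_rot: [0.705, -0.053, 0.705, 0.054]
contact_force: [-0.9, -0.6, -0.2]
finger_gap: 0.16
```

Call:
{"method": "play_rows", "body": {
  "rows": [
    [[0,0,0],[0,0,0],0],
    [[0,0,0],[0,0,0],0],
    [[0,0,0],[0,0,0],0],
    [[0,0,0],[0,0,0],0]
  ]
}}

```text
clock: 31.02
position: [0.5642, 0.1986, 0.2401]
eef_rot: [0.705, -0.053, 0.705, 0.053]
contact_force: [-1.6, -1.5, 5.5]
finger_gap: 0.107
```

Call:
{"method": "play_rows", "body": {
  "rows": [
    [[0,0,0],[0,0,0],0]
  ]
}}

```text
clock: 31.15
position: [0.5642, 0.1986, 0.2401]
eef_rot: [0.705, -0.054, 0.705, 0.054]
contact_force: [-2.7, -1.1, 4.8]
finger_gap: 0.106
```

Call:
{"method": "play_rows", "body": {
  "rows": [
    [[0,0,0],[0,0,0],0]
  ]
}}

```text
clock: 31.28
position: [0.5642, 0.1986, 0.2401]
eef_rot: [0.705, -0.054, 0.705, 0.053]
contact_force: [-1.8, -1.2, 5.9]
finger_gap: 0.11
```

Call:
{"method": "play_rows", "body": {
  "rows": [
    [[-4,0,0],[0,0,0],0],
    [[0,0,0],[0,0,0],0]
  ]
}}

```text
clock: 31.52
position: [0.5642, 0.1986, 0.24]
eef_rot: [0.703, -0.078, 0.703, 0.078]
contact_force: [-1.7, -0.7, 5.5]
finger_gap: 0.102
```

Call:
{"method": "play_rows", "body": {
  "rows": [
    [[0,0,0],[0,0,0],0]
  ]
}}

```text
clock: 31.65
position: [0.5642, 0.1986, 0.24]
eef_rot: [0.703, -0.078, 0.703, 0.078]
contact_force: [-2.0, -1.0, 6.2]
finger_gap: 0.107
```

Call:
{"method": "play_rows", "body": {
  "rows": [
    [[-4,0,0],[0,0,0],0],
    [[0,0,0],[0,0,0],0]
  ]
}}

```text
clock: 31.9
position: [0.5642, 0.1986, 0.2399]
eef_rot: [0.7, -0.102, 0.7, 0.102]
contact_force: [-2.2, -0.3, 5.0]
finger_gap: 0.108
```

Call:
{"method": "play_rows", "body": {
  "rows": [
    [[0,0,0],[0,0,0],0]
  ]
}}

```text
clock: 32.02
position: [0.5642, 0.1986, 0.2399]
eef_rot: [0.7, -0.102, 0.7, 0.102]
contact_force: [-1.7, -0.1, 5.3]
finger_gap: 0.102
```

Call:
{"method": "play_rows", "body": {
  "rows": [
    [[-4,0,0],[0,0,0],0],
    [[0,0,0],[0,0,0],0]
  ]
}}

```text
clock: 32.28
position: [0.5642, 0.1987, 0.2398]
eef_rot: [0.696, -0.126, 0.696, 0.126]
contact_force: [-1.1, 0.8, 4.5]
finger_gap: 0.106
```

Call:
{"method": "play_rows", "body": {
  "rows": [
    [[0,0,0],[0,0,0],0]
  ]
}}

```text
clock: 32.4
position: [0.5642, 0.1987, 0.2398]
eef_rot: [0.696, -0.126, 0.696, 0.126]
contact_force: [-0.4, 1.0, 4.3]
finger_gap: 0.106
```

Call:
{"method": "play_rows", "body": {
  "rows": [
    [[-4,0,0],[0,0,0],0],
    [[0,0,0],[0,0,0],0]
  ]
}}

```text
clock: 32.65
position: [0.5642, 0.1987, 0.2397]
eef_rot: [0.691, -0.15, 0.691, 0.151]
contact_force: [-1.1, 1.0, 3.9]
finger_gap: 0.107
```

Call:
{"method": "play_rows", "body": {
  "rows": [
    [[0,0,0],[0,0,0],0]
  ]
}}

```text
clock: 32.78
position: [0.5642, 0.1987, 0.2397]
eef_rot: [0.691, -0.15, 0.691, 0.15]
contact_force: [-1.0, 1.7, 3.3]
finger_gap: 0.107
```

Call:
{"method": "play_rows", "body": {
  "rows": [
    [[-4,0,0],[0,0,0],0],
    [[0,0,0],[0,0,0],0]
  ]
}}

```text
clock: 33.02
position: [0.5642, 0.1987, 0.2397]
eef_rot: [0.685, -0.175, 0.685, 0.175]
contact_force: [-0.8, 3.1, 2.0]
finger_gap: 0.108
```

Call:
{"method": "play_rows", "body": {
  "rows": [
    [[0,0,0],[0,0,0],0]
  ]
}}

```text
clock: 33.15
position: [0.5642, 0.1987, 0.2397]
eef_rot: [0.685, -0.174, 0.685, 0.174]
contact_force: [0.1, 2.2, 1.6]
finger_gap: 0.106
```

```bash
python3 -c "
from h import *
st()"
```

```text
33.15 pinch [0.5643 0.1987 0.0724] Ft [-1.61  1.87  1.09] Mt [-0.028 -0.152  0.324] yaw 118.6 tiltx [ 3.e-04  1.e-04 -1.e+00] gap 9.9 q6 -0.24
```

Call:
{"method": "play_rows", "body": {
  "rows": [
    [[-4,0,0],[0,0,0],0],
    [[0,0,0],[0,0,0],0]
  ]
}}

```text
clock: 33.4
position: [0.5642, 0.1987, 0.2396]
eef_rot: [0.679, -0.198, 0.679, 0.198]
contact_force: [1.1, 3.7, -0.2]
finger_gap: 0.105
```

Call:
{"method": "play_rows", "body": {
  "rows": [
    [[0,0,0],[0,0,0],0]
  ]
}}

```text
clock: 33.52
position: [0.5642, 0.1987, 0.2397]
eef_rot: [0.679, -0.198, 0.679, 0.198]
contact_force: [0.3, 2.8, 0.7]
finger_gap: 0.106
```

Call:
{"method": "play_rows", "body": {
  "rows": [
    [[-4,0,0],[0,0,0],0],
    [[0,0,0],[0,0,0],0]
  ]
}}

```text
clock: 33.78
position: [0.5642, 0.1987, 0.2397]
eef_rot: [0.671, -0.222, 0.671, 0.222]
contact_force: [1.0, 3.8, 1.5]
finger_gap: 0.103
```

Call:
{"method": "play_rows", "body": {
  "rows": [
    [[0,0,0],[0,0,0],0]
  ]
}}

```text
clock: 33.9
position: [0.5642, 0.1987, 0.2397]
eef_rot: [0.672, -0.222, 0.671, 0.222]
contact_force: [1.4, 3.9, 0.5]
finger_gap: 0.103
```

Call:
{"method": "play_rows", "body": {
  "rows": [
    [[-4,0,0],[0,0,0],0],
    [[0,0,0],[0,0,0],0]
  ]
}}

```text
clock: 34.15
position: [0.5642, 0.1987, 0.2397]
eef_rot: [0.663, -0.245, 0.663, 0.245]
contact_force: [1.9, 4.6, 0.2]
finger_gap: 0.11
```

Call:
{"method": "play_rows", "body": {
  "rows": [
    [[0,0,0],[0,0,0],0]
  ]
}}

```text
clock: 34.28
position: [0.5642, 0.1987, 0.2398]
eef_rot: [0.663, -0.245, 0.663, 0.245]
contact_force: [1.7, 4.3, -0.2]
finger_gap: 0.108
```

```bash
python3 -c "
from h import *
st()"
```

```text
34.27 pinch [0.5643 0.1987 0.0725] Ft [0.23 2.19 4.09] Mt [-0.11  -0.795  0.329] yaw 130.6 tiltx [ 3.e-04  2.e-04 -1.e+00] gap 10.0 q6 -0.45
```

Left bearing from a neutral hold is ≈121.5°, so 98.8° is ≈0.39 rad past it with the right foot loaded. I'll return to just short of that (99.5°) and let go.

Call:
{"method": "play_rows", "body": {
  "rows": [
    [[8,0,0],[0,0,0],0],
    [[8,0,0],[0,0,0],0],
    [[8,0,0],[0,0,0],0],
    [[7,0,0],[0,0,0],0],
    [[0,0,0],[0,0,0],0]
  ]
}}

```text
clock: 34.9
position: [0.5642, 0.1985, 0.2401]
eef_rot: [0.705, -0.058, 0.705, 0.058]
contact_force: [-0.7, 2.7, 5.3]
finger_gap: 0.103
```

Call:
{"method": "play_rows", "body": {
  "rows": [
    [[0,0,0],[0,0,0],0],
    [[0,0,0],[0,0,0],0]
  ]
}}

```text
clock: 35.15
position: [0.5642, 0.1985, 0.2401]
eef_rot: [0.705, -0.059, 0.705, 0.059]
contact_force: [-0.5, 2.5, 6.2]
finger_gap: 0.104
```

```bash
python3 -c "
from h import *
st()"
```

```text
35.15 pinch [0.5642 0.1985 0.0728] Ft [-6.18  2.56 -0.11] Mt [0.033 0.141 0.467] yaw 99.6 tiltx [ 0.e+00 -1.e-04 -1.e+00] gap 9.7 q6 0.09
```

Call:
{"method": "play_rows", "body": {
  "rows": [
    [[0,0,0],[0,0,0],25],
    [[0,0,0],[0,0,0],25],
    [[0,0,0],[0,0,0],25],
    [[0,0,0],[0,0,0],25]
  ]
}}

```text
clock: 35.65
position: [0.5641, 0.1985, 0.2396]
eef_rot: [0.704, -0.06, 0.705, 0.06]
contact_force: [0.2, -0.8, -0.7]
finger_gap: 0.252
```

```bash
python3 -c "
from h import *
st()"
```

```text
35.65 pinch [0.5641 0.1985 0.0723] Ft [ 0.69 -0.87  0.07] Mt [ 0.005  0.076 -0.07 ] yaw 99.7 tiltx [-3.e-04 -2.e-04 -1.e+00] gap 23.5 q6 0.09
```

Arm is settled now, so a regrip starts from zero force. I'll run one clean drop test on the left.

Call:
{"method": "play_rows", "body": {
  "rows": [
    [[0,0,0],[0,0,0],12],
    [[0,0,0],[0,0,0],0],
    [[0,0,0],[0,0,0],0],
    [[0,0,0],[0,0,0],0]
  ]
}}

```text
clock: 36.15
position: [0.5642, 0.1986, 0.2397]
eef_rot: [0.705, -0.06, 0.705, 0.06]
contact_force: [-0.7, 0.3, 0.0]
finger_gap: 0.106
```

Call:
{"method": "play_rows", "body": {
  "rows": [
    [[0,0,0],[0,0,0],0]
  ]
}}

```text
clock: 36.28
position: [0.5641, 0.1986, 0.2397]
eef_rot: [0.705, -0.06, 0.705, 0.06]
contact_force: [-0.6, 0.3, 0.6]
finger_gap: 0.108
```

Call:
{"method": "play_rows", "body": {
  "rows": [
    [[0,0,0],[0,0,0],0]
  ]
}}

```text
clock: 36.4
position: [0.5642, 0.1986, 0.2397]
eef_rot: [0.705, -0.06, 0.705, 0.06]
contact_force: [0.2, -0.5, -0.2]
finger_gap: 0.11
```

Call:
{"method": "play_rows", "body": {
  "rows": [
    [[-5,0,0],[0,0,0],0],
    [[0,0,0],[0,0,0],0]
  ]
}}

```text
clock: 36.65
position: [0.5642, 0.1986, 0.2396]
eef_rot: [0.701, -0.09, 0.701, 0.09]
contact_force: [-0.1, -0.4, -1.5]
finger_gap: 0.107
```

Call:
{"method": "play_rows", "body": {
  "rows": [
    [[0,0,0],[0,0,0],0]
  ]
}}

```text
clock: 36.78
position: [0.5642, 0.1986, 0.2396]
eef_rot: [0.701, -0.09, 0.701, 0.09]
contact_force: [0.4, 1.1, -1.3]
finger_gap: 0.107
```

Call:
{"method": "play_rows", "body": {
  "rows": [
    [[-5,0,0],[0,0,0],0],
    [[0,0,0],[0,0,0],0]
  ]
}}

```text
clock: 37.02
position: [0.5642, 0.1986, 0.2396]
eef_rot: [0.697, -0.12, 0.697, 0.12]
contact_force: [0.2, 1.2, -3.8]
finger_gap: 0.108
```

Call:
{"method": "play_rows", "body": {
  "rows": [
    [[0,0,0],[0,0,0],0]
  ]
}}

```text
clock: 37.15
position: [0.5642, 0.1986, 0.2396]
eef_rot: [0.697, -0.12, 0.697, 0.12]
contact_force: [1.1, 0.5, -4.0]
finger_gap: 0.105
```

Call:
{"method": "play_rows", "body": {
  "rows": [
    [[-5,0,0],[0,0,0],0],
    [[0,0,0],[0,0,0],0]
  ]
}}

```text
clock: 37.4
position: [0.5642, 0.1986, 0.2396]
eef_rot: [0.691, -0.15, 0.691, 0.15]
contact_force: [0.9, 0.8, -4.3]
finger_gap: 0.106
```

Call:
{"method": "play_rows", "body": {
  "rows": [
    [[0,0,0],[0,0,0],0]
  ]
}}

```text
clock: 37.52
position: [0.5642, 0.1986, 0.2396]
eef_rot: [0.691, -0.15, 0.691, 0.15]
contact_force: [1.7, 1.0, -4.6]
finger_gap: 0.106
```

Call:
{"method": "play_rows", "body": {
  "rows": [
    [[-5,0,0],[0,0,0],0],
    [[0,0,0],[0,0,0],0]
  ]
}}

```text
clock: 37.78
position: [0.5642, 0.1986, 0.2396]
eef_rot: [0.684, -0.18, 0.684, 0.18]
contact_force: [1.0, 1.7, -4.8]
finger_gap: 0.107
```

Call:
{"method": "play_rows", "body": {
  "rows": [
    [[0,0,0],[0,0,0],0]
  ]
}}

```text
clock: 37.9
position: [0.5642, 0.1986, 0.2397]
eef_rot: [0.684, -0.18, 0.684, 0.18]
contact_force: [1.9, 1.1, -5.3]
finger_gap: 0.107
```

Call:
{"method": "play_rows", "body": {
  "rows": [
    [[-6,0,0],[0,0,0],0],
    [[0,0,0],[0,0,0],0]
  ]
}}

```text
clock: 38.15
position: [0.5642, 0.1986, 0.2397]
eef_rot: [0.673, -0.216, 0.673, 0.216]
contact_force: [2.6, 1.9, -5.9]
finger_gap: 0.106
```

Call:
{"method": "play_rows", "body": {
  "rows": [
    [[0,0,0],[0,0,0],0]
  ]
}}

```text
clock: 38.28
position: [0.5642, 0.1986, 0.2397]
eef_rot: [0.673, -0.216, 0.673, 0.216]
contact_force: [2.3, 1.3, -5.8]
finger_gap: 0.106
```

```bash
python3 -c "
from h import *
st()"
```

```text
38.27 pinch [0.5642 0.1986 0.0724] Ft [ 5.82 -0.28  2.61] Mt [-0.003 -0.437  0.042] yaw 125.5 tiltx [ 1.e-04  1.e-04 -1.e+00] gap 9.9 q6 -0.36
```

Left drop is 4.5–5.5 N, so the load is about right. I'll restore it, release, and run the same test on the right.

Call:
{"method": "play_rows", "body": {
  "rows": [
    [[8,0,0],[0,0,0],0],
    [[8,0,0],[0,0,0],0],
    [[8,0,0],[0,0,0],0],
    [[2,0,0],[0,0,0],0],
    [[0,0,0],[0,0,0],0]
  ]
}}

```text
clock: 38.9
position: [0.5641, 0.1985, 0.2398]
eef_rot: [0.704, -0.06, 0.705, 0.06]
contact_force: [-0.2, -0.4, -3.7]
finger_gap: 0.106
```

Call:
{"method": "play_rows", "body": {
  "rows": [
    [[0,0,0],[0,0,0],0],
    [[0,0,0],[0,0,0],25],
    [[0,0,0],[0,0,0],25],
    [[0,0,0],[0,0,0],25]
  ]
}}

```text
clock: 39.4
position: [0.5642, 0.1986, 0.2399]
eef_rot: [0.705, -0.06, 0.705, 0.06]
contact_force: [-0.8, 0.5, 0.2]
finger_gap: 0.249
```

Call:
{"method": "play_rows", "body": {
  "rows": [
    [[0,0,0],[-30,0,0],35],
    [[0,0,0],[-30,0,0],40],
    [[0,0,0],[0,0,0],40]
  ]
}}

```text
clock: 39.78
position: [0.5646, 0.1987, 0.3018]
eef_rot: [0.706, -0.059, 0.703, 0.06]
contact_force: [-0.7, 0.4, -0.3]
finger_gap: 0.397
```

```bash
python3 -c "
from h import *
st(); s,p,Rm=pose(); print(Rm.T@(np.array([.4986,-.0325,.1325])-p-Rm[:,0]*bot.pinch_z)*1e3)"
```

```text
39.77 pinch [0.5653 0.1989 0.1345] Ft [ 0.3   0.5  -0.58] Mt [ 0.028  0.032 -0.072] yaw 99.7 tiltx [ 0.0038  0.001  -1.    ] gap 36.9 q6 0.09
[   1.47863001 -216.88040035 -104.6282098 ]
```

```bash
python3 -c "
from h import *
st(); im=bot.grab_frame('wrist'); cv2.imwrite('pics/c7.png',cv2.resize(im[160:260,280:360],(640,800)[:1]+(600,),interpolation=2))"
```

```text
39.77 pinch [0.5653 0.1989 0.1345] Ft [ 0.3   0.5  -0.58] Mt [ 0.028  0.032 -0.072] yaw 99.7 tiltx [ 0.0038  0.001  -1.    ] gap 36.9 q6 0.09
```

View pics/c7.png

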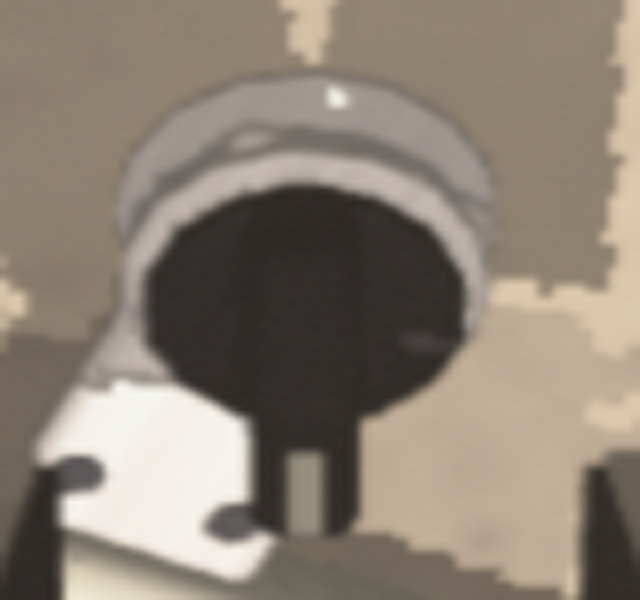

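The bar is still aligned with the tool (mark at column 306, upright), so the screw is back at its set angle. Now the right.

Call:
{"method": "play_rows", "body": {
  "rows": [
    [[0,0,0],[0,-43.4,-20.9],40],
    [[0,0,0],[0,-43.4,-20.9],40],
    [[0,0,0],[0,-43.4,-20.9],40],
    [[0,0,0],[0,-43.4,-20.9],40],
    [[0,0,0],[0,-43.3,-21],40]
  ]
}}

```text
clock: 40.45
position: [0.4966, -0.0341, 0.2986]
eef_rot: [0.704, -0.06, 0.705, 0.06]
contact_force: [0.2, -0.2, 0.2]
finger_gap: 0.404
```

Call:
{"method": "play_rows", "body": {
  "rows": [
    [[-5.4,0,0],[0,0,0],40],
    [[0,0,0],[0,0,0],35],
    [[0,0,0],[0,0,0],35]
  ]
}}

```text
clock: 40.83
position: [0.4975, -0.0324, 0.2992]
eef_rot: [0.701, -0.092, 0.701, 0.092]
contact_force: [-0.2, -1.1, 0.2]
finger_gap: 0.347
```

```bash
python3 -c "
from h import *
st(); s,p,Rm=pose(); print(Rm.T@(np.array([.4986,-.0325,.0725])-p-Rm[:,0]*bot.pinch_z)*1e3)"
```

```text
40.83 pinch [ 0.4973 -0.0324  0.1319] Ft [-0.22 -0.99 -0.43] Mt [ 0.006  0.052 -0.084] yaw 105.0 tiltx [-9.e-04  1.e-04 -1.e+00] gap 32.3 q6 -0.42
[59.3538722  -0.47192597  1.22514674]
```

Call:
{"method": "play_rows", "body": {
  "rows": [
    [[0,0,0],[30,-0.4,1],30],
    [[0,0,0],[29.4,0,0],25],
    [[0,0,0],[0,0,0],20],
    [[0,0,0],[0,0,0],16],
    [[0,0,0],[0,0,0],14]
  ]
}}

```text
clock: 41.45
position: [0.4989, -0.0328, 0.2413]
eef_rot: [0.702, -0.093, 0.7, 0.093]
contact_force: [0.8, 0.6, 0.4]
finger_gap: 0.141
```

Call:
{"method": "play_rows", "body": {
  "rows": [
    [[0,0,0],[0,0,0],14],
    [[0,0,0],[0,0,0],14],
    [[0,0,0],[0,0,0],14],
    [[0,0,0],[0,0,0],14],
    [[0,0,0],[0,0,0],14]
  ]
}}

```text
clock: 42.08
position: [0.4986, -0.0329, 0.2403]
eef_rot: [0.701, -0.093, 0.701, 0.093]
contact_force: [-0.2, 0.6, 0.0]
finger_gap: 0.14
```

Call:
{"method": "play_rows", "body": {
  "rows": [
    [[0,0,0],[0,0,0],0],
    [[0,0,0],[0,0,0],0],
    [[0,0,0],[0,0,0],0],
    [[0,0,0],[0,0,0],0]
  ]
}}

```text
clock: 42.58
position: [0.4986, -0.0329, 0.2404]
eef_rot: [0.701, -0.093, 0.701, 0.093]
contact_force: [0.6, 0.5, 0.0]
finger_gap: 0.106
```

Call:
{"method": "play_rows", "body": {
  "rows": [
    [[0,0,0],[0,0,0],0]
  ]
}}

```text
clock: 42.7
position: [0.4986, -0.0329, 0.2403]
eef_rot: [0.701, -0.093, 0.701, 0.093]
contact_force: [0.6, 0.6, -0.7]
finger_gap: 0.105
```

```bash
python3 -c "
from h import *
st()"
```

```text
42.7 pinch [ 0.4986 -0.0329  0.073 ] Ft [0.74 0.44 0.69] Mt [-0.051 -0.188  0.034] yaw 105.1 tiltx [ 1.e-04 -0.e+00 -1.e+00] gap 9.8 q6 -0.42
```

Clean grip with zero force. Step back 5° at a time.

Call:
{"method": "play_rows", "body": {
  "rows": [
    [[-5,0,0],[0,0,0],0],
    [[0,0,0],[0,0,0],0],
    [[0,0,0],[0,0,0],0]
  ]
}}

```text
clock: 43.08
position: [0.4986, -0.0329, 0.2403]
eef_rot: [0.696, -0.123, 0.696, 0.123]
contact_force: [3.0, 0.9, -3.3]
finger_gap: 0.103
```

Call:
{"method": "play_rows", "body": {
  "rows": [
    [[0,0,0],[0,0,0],0]
  ]
}}

```text
clock: 43.2
position: [0.4986, -0.0329, 0.2403]
eef_rot: [0.696, -0.123, 0.696, 0.123]
contact_force: [2.6, 0.3, -3.4]
finger_gap: 0.102
```

Call:
{"method": "play_rows", "body": {
  "rows": [
    [[-5,0,0],[0,0,0],0],
    [[0,0,0],[0,0,0],0],
    [[0,0,0],[0,0,0],0]
  ]
}}

```text
clock: 43.58
position: [0.4986, -0.0329, 0.2403]
eef_rot: [0.69, -0.153, 0.69, 0.153]
contact_force: [3.4, 1.7, -4.0]
finger_gap: 0.106
```

Call:
{"method": "play_rows", "body": {
  "rows": [
    [[0,0,0],[0,0,0],0]
  ]
}}

```text
clock: 43.7
position: [0.4986, -0.0329, 0.2403]
eef_rot: [0.69, -0.153, 0.69, 0.153]
contact_force: [3.0, 2.4, -4.9]
finger_gap: 0.103
```

Call:
{"method": "play_rows", "body": {
  "rows": [
    [[-5,0,0],[0,0,0],0],
    [[0,0,0],[0,0,0],0],
    [[0,0,0],[0,0,0],0]
  ]
}}

```text
clock: 44.08
position: [0.4987, -0.0329, 0.2403]
eef_rot: [0.683, -0.183, 0.683, 0.183]
contact_force: [3.3, 3.0, -4.3]
finger_gap: 0.104
```

Call:
{"method": "play_rows", "body": {
  "rows": [
    [[0,0,0],[0,0,0],0]
  ]
}}

```text
clock: 44.2
position: [0.4987, -0.0329, 0.2404]
eef_rot: [0.683, -0.183, 0.683, 0.183]
contact_force: [4.9, 2.3, -5.6]
finger_gap: 0.107
```

Call:
{"method": "play_rows", "body": {
  "rows": [
    [[-5,0,0],[0,0,0],0],
    [[0,0,0],[0,0,0],0],
    [[0,0,0],[0,0,0],0]
  ]
}}

```text
clock: 44.58
position: [0.4987, -0.0329, 0.2404]
eef_rot: [0.675, -0.212, 0.674, 0.212]
contact_force: [5.8, 2.9, -5.6]
finger_gap: 0.105
```

Call:
{"method": "play_rows", "body": {
  "rows": [
    [[0,0,0],[0,0,0],0]
  ]
}}

```text
clock: 44.7
position: [0.4987, -0.0328, 0.2404]
eef_rot: [0.675, -0.212, 0.674, 0.212]
contact_force: [4.2, 3.6, -4.9]
finger_gap: 0.107
```

```bash
python3 -c "
from h import *
st()"
```

```text
44.7 pinch [ 0.4988 -0.0328  0.0731] Ft [4.87 0.56 5.51] Mt [-0.07  -1.109 -0.037] yaw 124.9 tiltx [ 5.e-04  1.e-04 -1.e+00] gap 9.9 q6 -0.77
```

The right drop is ≈4.7 N, matching the left. Now I'll restore the angle, release and retreat upward.

Call:
{"method": "play_rows", "body": {
  "rows": [
    [[8,0,0],[0,0,0],0],
    [[8,0,0],[0,0,0],0],
    [[4.2,0,0],[0,0,0],0],
    [[0,0,0],[0,0,0],0],
    [[0,0,0],[0,0,0],0]
  ]
}}

```text
clock: 45.32
position: [0.4986, -0.0329, 0.2404]
eef_rot: [0.701, -0.092, 0.701, 0.092]
contact_force: [2.9, 1.6, -2.3]
finger_gap: 0.106
```

```bash
python3 -c "
from h import *
st()"
```

```text
45.33 pinch [ 0.4986 -0.033   0.0731] Ft [2.33 0.8  3.21] Mt [ 0.048 -0.495  0.209] yaw 104.9 tiltx [ 1.e-04 -0.e+00 -1.e+00] gap 9.9 q6 -0.42
```

Call:
{"method": "play_rows", "body": {
  "rows": [
    [[0,0,0],[0,0,0],25],
    [[0,0,0],[0,0,0],30],
    [[0,0,0],[0,0,0],30],
    [[0,0,0],[0,0,0],30]
  ]
}}

```text
clock: 45.82
position: [0.4985, -0.033, 0.2403]
eef_rot: [0.701, -0.092, 0.701, 0.092]
contact_force: [0.4, -0.1, 0.2]
finger_gap: 0.297
```

Call:
{"method": "play_rows", "body": {
  "rows": [
    [[0,0,0],[-20,0,0],35],
    [[0,0,0],[-40,0,0],40],
    [[0,0,0],[-40,0,0],40],
    [[0,0,0],[0,0,0],40],
    [[0,0,0],[0,0,0],40]
  ]
}}

```text
clock: 46.45
position: [0.4983, -0.0329, 0.3397]
eef_rot: [0.701, -0.091, 0.701, 0.092]
contact_force: [-0.7, -0.4, 0.2]
finger_gap: 0.401
```

```bash
python3 -c "
from h import *
st(); im=bot.grab_frame('wrist'); cv2.imwrite('pics/w8.png',im)"
```

```text
46.45 pinch [ 0.4982 -0.0329  0.1724] Ft [-0.18 -0.17 -0.73] Mt [-0.014  0.044 -0.037] yaw 104.9 tiltx [-8.e-04  1.e-04 -1.e+00] gap 37.3 q6 -0.42
```

View pics/w8.png

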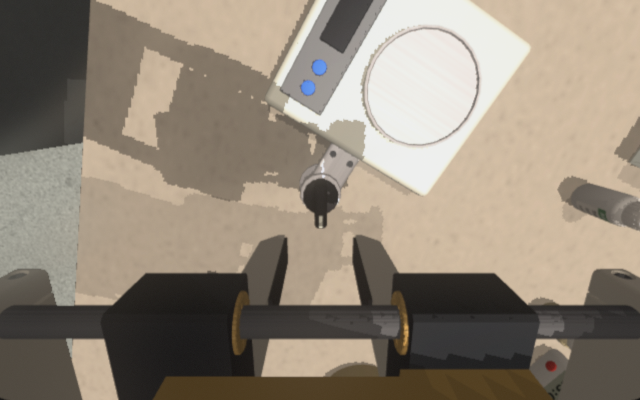

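On return the grip reads 2–3 N lower than before, which could be lag or slip. I'll repeat the drop test once on the right to be sure the load is really there.

Call:
{"method": "play_rows", "body": {
  "rows": [
    [[0,0,0],[40,0,0.3],35],
    [[0,0,0],[40,0,0],25],
    [[0,0,0],[19.4,0,0],20],
    [[0,0,0],[0,0,0],16],
    [[0,0,0],[0,0,0],14]
  ]
}}

```text
clock: 47.12
position: [0.499, -0.0329, 0.2411]
eef_rot: [0.701, -0.091, 0.701, 0.092]
contact_force: [-0.0, 0.5, 0.3]
finger_gap: 0.144
```

Call:
{"method": "play_rows", "body": {
  "rows": [
    [[0,0,0],[0,0,0],14],
    [[0,0,0],[0,0,0],14],
    [[0,0,0],[0,0,0],14],
    [[0,0,0],[0,0,0],14]
  ]
}}

```text
clock: 47.62
position: [0.4989, -0.0328, 0.2411]
eef_rot: [0.701, -0.092, 0.701, 0.092]
contact_force: [-0.6, -0.2, -0.1]
finger_gap: 0.144
```

Call:
{"method": "play_rows", "body": {
  "rows": [
    [[0,0,0],[0,0,0],0],
    [[0,0,0],[0,0,0],0],
    [[0,0,0],[0,0,0],0],
    [[0,0,0],[0,0,0],0]
  ]
}}

```text
clock: 48.12
position: [0.4988, -0.0329, 0.2409]
eef_rot: [0.701, -0.092, 0.701, 0.092]
contact_force: [-2.5, -2.3, 2.6]
finger_gap: 0.103
```

Call:
{"method": "play_rows", "body": {
  "rows": [
    [[0,0,0],[0,0,0],0]
  ]
}}

```text
clock: 48.25
position: [0.4988, -0.0329, 0.2409]
eef_rot: [0.701, -0.092, 0.701, 0.092]
contact_force: [-1.6, -1.7, 1.9]
finger_gap: 0.104
```

```bash
python3 -c "
from h import *
st()"
```

```text
48.25 pinch [ 0.4987 -0.0329  0.0736] Ft [-1.86 -1.22 -2.03] Mt [ 0.024  0.693 -0.209] yaw 104.9 tiltx [-4.e-04 -1.e-04 -1.e+00] gap 9.6 q6 -0.42
```

Call:
{"method": "play_rows", "body": {
  "rows": [
    [[-5,0,0],[0,0,0],0],
    [[0,0,0],[0,0,0],0],
    [[0,0,0],[0,0,0],0]
  ]
}}

```text
clock: 48.62
position: [0.4988, -0.0329, 0.2409]
eef_rot: [0.697, -0.121, 0.697, 0.121]
contact_force: [-2.2, -2.1, -0.2]
finger_gap: 0.105
```

Call:
{"method": "play_rows", "body": {
  "rows": [
    [[0,0,0],[0,0,0],0]
  ]
}}

```text
clock: 48.75
position: [0.4988, -0.0329, 0.2409]
eef_rot: [0.696, -0.122, 0.697, 0.122]
contact_force: [-2.5, -2.3, 0.7]
finger_gap: 0.108
```

Call:
{"method": "play_rows", "body": {
  "rows": [
    [[-5,0,0],[0,0,0],0],
    [[0,0,0],[0,0,0],0],
    [[0,0,0],[0,0,0],0]
  ]
}}

```text
clock: 49.12
position: [0.4989, -0.0329, 0.2408]
eef_rot: [0.691, -0.152, 0.691, 0.152]
contact_force: [-1.9, -1.9, -1.7]
finger_gap: 0.103
```

Call:
{"method": "play_rows", "body": {
  "rows": [
    [[0,0,0],[0,0,0],0]
  ]
}}

```text
clock: 49.25
position: [0.4988, -0.0328, 0.2409]
eef_rot: [0.691, -0.152, 0.691, 0.152]
contact_force: [-2.4, -2.8, -1.7]
finger_gap: 0.103
```

```bash
python3 -c "
from h import *
st()"
```

```text
49.25 pinch [ 0.4988 -0.0328  0.0736] Ft [ 1.74 -1.52 -3.3 ] Mt [-0.033  0.419 -0.344] yaw 114.8 tiltx [-1.e-04  0.e+00 -1.e+00] gap 9.6 q6 -0.59
```

Call:
{"method": "play_rows", "body": {
  "rows": [
    [[-5,0,0],[0,0,0],0],
    [[0,0,0],[0,0,0],0],
    [[0,0,0],[0,0,0],0]
  ]
}}

```text
clock: 49.62
position: [0.4989, -0.0328, 0.2409]
eef_rot: [0.683, -0.182, 0.683, 0.182]
contact_force: [-1.6, -2.0, -2.6]
finger_gap: 0.103
```

Call:
{"method": "play_rows", "body": {
  "rows": [
    [[0,0,0],[0,0,0],0]
  ]
}}

```text
clock: 49.75
position: [0.4989, -0.0328, 0.2409]
eef_rot: [0.683, -0.182, 0.683, 0.182]
contact_force: [0.0, -1.5, -2.4]
finger_gap: 0.106
```

Call:
{"method": "play_rows", "body": {
  "rows": [
    [[-5,0,0],[0,0,0],0],
    [[0,0,0],[0,0,0],0],
    [[0,0,0],[0,0,0],0]
  ]
}}

```text
clock: 50.12
position: [0.4989, -0.0328, 0.241]
eef_rot: [0.675, -0.211, 0.675, 0.211]
contact_force: [-0.1, -0.1, -2.3]
finger_gap: 0.105
```

Call:
{"method": "play_rows", "body": {
  "rows": [
    [[0,0,0],[0,0,0],0]
  ]
}}

```text
clock: 50.25
position: [0.4989, -0.0328, 0.241]
eef_rot: [0.675, -0.211, 0.675, 0.211]
contact_force: [-0.2, 0.4, -3.6]
finger_gap: 0.102
```

Call:
{"method": "play_rows", "body": {
  "rows": [
    [[8,0,0],[0,0,0],0],
    [[8,0,0],[0,0,0],0],
    [[4.5,0,0],[0,0,0],0],
    [[0,0,0],[0,0,0],0],
    [[0,0,0],[0,0,0],0]
  ]
}}

```text
clock: 50.88
position: [0.4988, -0.0329, 0.241]
eef_rot: [0.701, -0.089, 0.702, 0.089]
contact_force: [-3.3, -1.7, 1.4]
finger_gap: 0.109
```

```bash
python3 -c "
from h import *
st()"
```

```text
50.88 pinch [ 0.4987 -0.0329  0.0737] Ft [-1.42 -0.85 -3.6 ] Mt [ 0.027  0.679 -0.147] yaw 104.4 tiltx [-3.e-04 -0.e+00 -1.e+00] gap 10.1 q6 -0.41
```

Load confirmed, at roughly 3.5–5 N on the right. I'll nudge it 2.5° further, then let go.

Call:
{"method": "play_rows", "body": {
  "rows": [
    [[2.5,0,0],[0,0,0],0],
    [[0,0,0],[0,0,0],0],
    [[0,0,0],[0,0,0],0]
  ]
}}

```text
clock: 51.25
position: [0.4988, -0.0329, 0.241]
eef_rot: [0.703, -0.074, 0.703, 0.074]
contact_force: [-3.8, -1.4, 3.1]
finger_gap: 0.105
```

Call:
{"method": "play_rows", "body": {
  "rows": [
    [[0,0,0],[0,0,0],25],
    [[0,0,0],[0,0,0],30],
    [[0,0,0],[0,0,0],30],
    [[0,0,0],[0,0,0],30]
  ]
}}

```text
clock: 51.75
position: [0.499, -0.0328, 0.2409]
eef_rot: [0.703, -0.073, 0.703, 0.073]
contact_force: [0.3, 0.6, 0.2]
finger_gap: 0.297
```

Call:
{"method": "play_rows", "body": {
  "rows": [
    [[0,0,0],[-20,0,0],35],
    [[0,0,0],[-40,0,0],40],
    [[0,0,0],[-40,0,0],40],
    [[0,0,0],[0,0,0],40],
    [[0,0,0],[0,0,0],40]
  ]
}}

```text
clock: 52.38
position: [0.4986, -0.0328, 0.3403]
eef_rot: [0.703, -0.073, 0.704, 0.073]
contact_force: [-1.2, -0.5, -1.2]
finger_gap: 0.404
```

```bash
python3 -c "
from h import *
st(); im=bot.grab_frame('scene'); cv2.imwrite('pics/end.png',im)
print(bot.job_done())"
```

```text
52.38 pinch [ 0.4985 -0.0328  0.173 ] Ft [ 1.17 -0.29 -1.27] Mt [ 0.017  0.075 -0.025] yaw 101.9 tiltx [-6.e-04  1.e-04 -1.e+00] gap 37.6 q6 -0.37
the job is handed in; nothing more can be done
None
```

I turned both levelling screws clockwise by their bars until each foot bore on its plate, let go, and handed the job in at about 52 s. The gripper was open and about 100 mm above the right bar. By my estimates both feet are within the 3–9.5 N limits, but the loads are inferred, not measured.

I estimated each load by regripping with no force, backing the screw off, noting how far the grip force fell, and then turning it back.

| Screw | Net turn | Fall in grip force | Estimated foot load |
|---|---|---|---|
| Left | about 61° | 4.5–5.8 N | about 5.5–7 N |
| Right | about 62° | about 4.7 N, then about 3 N on a repeat | about 4–6.5 N, after 2.5° more |

**Checks that disagreed or were left out:**
- **Repeat test:** the two right-hand tests differed by about 1.5 N. The force reading is noisy by up to about 1 N.
- **Grip reading on return:** when I turned a screw back to its set angle, the reading was sometimes 2–4 N lower than before. A close-up of the left bar showed no slip in its angle.
- **Task rule of thumb:** 6 N per 0.3 rad past first bearing would put the loads higher, at about 7.5 N left and 9 N right. The right figure is close to the 9.5 N limit.
- **First left grip:** it was about 6.7 mm off the screw axis and pulled sideways with up to about 7 N until I regripped on centre.
- **Fixed feet and bystanders:** I did not measure the fixed feet. I saved a final scene picture but did not look at it. The arm stayed around the balance and never came near the bystanders.

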